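# Fit the battery packs into a bench supply and screw its drop-front tight

### The arm

A 6-joint arm with a two-finger parallel gripper is mounted at the origin on the work surface. World frame = base frame: x ahead of the robot, y to its left, z up, the work surface at z = 0. Lengths are in m, angles in rad, forces in N, time in s.
With the tool pointing down it reaches from about 0.225 to 0.875 m from the base axis. Payload 3.4 kg.
Tool frame: the origin (TCP) lies at the very end of the fingers, on their centre line; the grasp point (between the pads) lies 19 mm behind it (manip.grasp_offset is the distance from the TCP to the grasp point, in m); x points along the fingers, y is the direction in which the jaws open and shut, and the axes are right-handed (so a half turn about x gives the same grasp; the last joint's range is limited). The gripper opens to 85 mm and grips with 20 to 120 N. Pads are 22 mm wide; open, the fingers measure 114 mm over their backs; the gripper's body (76 mm by 85 mm) begins 54 mm behind the grasp point. The pads swing forward as they close: fully open they stand 13 mm farther back than shut.
Start: joints at [1.197, 0.276, 1.505, -0, 1.361, -0.121], TCP at [0.144, 0.557, 0.231] pointing down, gripper open.
Joint ranges: [-2.89, 2.89], [-0.75, 2.08], [0.22, 2.7], [-1.18, 4.32], [0.11, 2.71], [-2.7, 2.7]. Speed limits (rad/s): [2.57, 2.57, 3.14, 3.14, 3.14, 3.14].

### API

Orientations are given as a unit quaternion [w, x, y, z].
In Python, from rig import manip gives the robot as it stands.
- The arm moves only by the tool step_arm, never from a script. Its argument "increments" is a list of rows, each an object with "grip": the opening, from 0 (shut) to 1 (fully open); "delta_pos": the shift along the world's x, y, z in m, a list of three; "twist": the turn about the world's z in degrees. A call has 1 to 10 rows; each row shifts and turns the commanded pose from where the row before left it; what a row does not reach is not made up. A row lasts 1/12 s, in which the tool goes at most 41.7 mm and 7.16 degrees, less where a joint would pass 70% of its speed; a pose out of reach is approached as far as the arm can. A call with a gripper value outside its range is refused whole. The fingers move at their own pace and stop on an object; "force" is the grip in N (left out, the last holds). Time passes only in rows, so rows that do not move let the fingers close. It gives the time, the measured TCP pose, the force and the opening at its end, in the units of the state.
- manip.get_state(): the state, without advancing time (a new reading comes with each control period).
- manip.get_image(name): name is "scene" or "top" or "wrist"; returns a dict with "img" (480x640x3 uint8, red, green, blue), "fx", "fy", "cx", "cy" (pixels), "D" ([k1, k2, p1, p2, k3] as OpenCV has them; the pictures are not rectified), "rvec" (rotation vector, rad) and "tvec" (3), from world to camera coordinates, as OpenCV has them; the wrist camera has in their place "mount" (4x4, takes a point from camera to tool coordinates, whose origin is the TCP and whose axes are the tool frame's). Camera axes: x right, y down, z forward; pixel columns grow to the right and rows downward; lengths in m; the calibration is good to about 2 mm. A picture is of the moment at which its call begins: read the wrist's pose just before it. There is no depth.
- manip.sign_off(): hands the job in, once; it reports no verdict.
The state is a dict: "clock": time; "qpos": joint angles; "qd": joint speeds; "effort": joint torques, N m; "position": TCP position; "ee_rot": TCP orientation; "contact_force": force on the tool from outside, world axes, zero at the start; "moment": the same for the moment, N m; "width": finger opening in m.
Only numpy, scipy, OpenCV 4.12 (cv2) and the standard library are available. Lean on these libraries where they do the work, as an engineer would, in place of code of your own. Each camera call takes 0.05 s, during which the arm holds its last target. There are 200 camera calls.

### The job

Fit every battery pack that stands on the table into the bench supply's battery compartment: pull the supply's front all the way down, stand each pack upright on the floor of a bay of its own (any bay) with the front still down, then push the front fully shut again. Once it is shut, screw both knurled screws on its top clockwise until they stop tight. Leave the multimeter and the plywood experiment board where they are.

Things in the scene. Friction and masses are not known exactly. Their poses are not given: they have to be found in the camera images.
- case: Bench supply: fixed grey steel case, 250 wide (y) x 218 mm deep, roof 120 mm high. Origin on the table under the front's hinge line, mid-width; x points into the case (away from the robot). Battery compartment at x 10 to 84 mm, open above with the front down: 4 bays side by side, floor 15 mm up, dividers 3 mm thick with tops 50 mm up, side walls 66, front rib 30; behind it the housing.
- bay_a (a point): Centre of the floor of the right-hand bay (seen from the robot), 15 mm above the table, axes as the case. Each bay is 74 mm (x) by 53 to 56 mm (y) inside and is loaded straight down from above. All bays start empty.
- bay_b (a point): Floor centre of the second bay from the right.
- bay_c (a point): Floor centre of the third bay from the right.
- bay_d (a point): Floor centre of the left-hand bay.
- front (a joint): Angle of the white bottom-hinged front, 250 mm wide: upright panel, bevel, and top flange (top face 124 mm up, reaching 120 mm behind the hinge line) lying on the roof's front edge. 0 = fully shut; grows to 1.55 rad as it is pulled towards the robot and down (panel level, flange upright). Stiff friction hinge: stays where left, needs up to 9 N at the handle. Starts shut or up to 0.3 rad ajar.
- front_hinge (a point): Mid-point of the front's hinge line, 22 mm above the table; the line runs along the case's y.
- front_handle (a point): Middle of the steel bow handle on the flange: round bar 10 mm thick along the case's y, posts 72 mm apart, bar axis 36 mm off the flange. Shut, it lies 98 mm behind and 138 mm above the hinge line; it turns with the front about that line. It can be straddled from above both when shut and when down.
- screw_l (a joint): Turn of the left captive screw in rad: 0 = fully slack, grows clockwise seen from above, up to its firm stop at 4.4 (tight). Its head sinks 8 mm over that travel and then sits on the flange. Friction about 0.1 Nm.
- screw_r (a joint): The same for the right screw.
- screw_l_head (a point): Centre, half-way up, of the left screw's knurled steel head: upright cylinder 34 mm across, 28 mm high, slot across its top; on the flange, 98 mm left of the handle's middle and 100 mm behind the hinge line (front shut). Slack, its underside is 8 mm above the flange; tight, it touches. Its frame turns with it.
- screw_r_head (a point): The same for the right screw, 98 mm right of the handle's middle.
- pack1_c (a point): Centre, half-way up (45.5 mm above its underside), of a battery pack, 0.3 to 0.5 kg: grey block 60 (its x) x 44 (y) x 55 mm high, with a black grip fin in the middle of its top, 36 (x) x 12 (y) x 36 mm high; 91 mm tall in all, z up. Half round it is the same. In a bay its x lies along the case's x. Two to four packs are present; absent ones read None.
- pack2_c (a point): The same for another pack, identical.
- pack3_c (a point): The same for another pack, identical.
- pack4_c (a point): The same for another pack, identical.
- board: Plywood experiment board, base 100 x 200 mm with an upright 74 mm high; origin under its centre. To be left alone.
- meter: Multimeter in a green holster, 185 x 90 x 38 mm, lying on the table; origin under its centre. To be left alone.
Mind the look-alikes: they are no part of the job. Leave any yellow look-alike of the part that bears pack4_c alone. What is shaped like the part that bears pack2_c but yellow is not meant.

How it is judged:
On the way, in this order (a step that is already met when the one before it is completed fails the run):
1. the front is pulled down (past 1.3 of its 1.55 rad) (value of joint front above 1.3 rad), for 0.2 s.
2. every pack stands in a bay, upright on its floor, with the front still down (x of pack1_c in the frame of case between 0.034 and 0.06 m and y of pack1_c in the frame of case between -0.115 and 0.115 m and z of pack1_c in the frame of case between 0.054 and 0.066 m and angle between each of pack1_c, pack2_c, pack3_c, pack4_c's own z axis and vertical below 0.12 rad and x of pack2_c in the frame of case between 0.034 and 0.06 m and y of pack2_c in the frame of case between -0.115 and 0.115 m and z of pack2_c in the frame of case between 0.054 and 0.066 m and x of pack3_c in the frame of case between 0.034 and 0.06 m and y of pack3_c in the frame of case between -0.115 and 0.115 m and z of pack3_c in the frame of case between 0.054 and 0.066 m and x of pack4_c in the frame of case between 0.034 and 0.06 m and y of pack4_c in the frame of case between -0.115 and 0.115 m and z of pack4_c in the frame of case between 0.054 and 0.066 m and value of joint front above 1 rad), for 0.2 s.
3. the front is pushed fully shut (value of joint front below 0.05 rad), for 0.2 s.
4. both screws are turned down to their stops (value of joint each of screw_l, screw_r above 4.2 rad and value of joint front below 0.05 rad), for 0.2 s.
At the end, for the whole second after the job is handed in: Every pack present stands upright (within 0.12 rad) on the floor of a bay (centre within 6 mm of the seated height), the front is within 0.05 rad of fully shut, and both screws are within 0.2 rad of their tight stop (joint above 4.2 of 4.4) (all of step 4 and x of pack1_c in the frame of case between 0.034 and 0.06 m and y of pack1_c in the frame of case between -0.115 and 0.115 m and z of pack1_c in the frame of case between 0.054 and 0.066 m and angle between each of pack1_c, pack2_c, pack3_c, pack4_c's own z axis and vertical below 0.12 rad and x of pack2_c in the frame of case between 0.034 and 0.06 m and y of pack2_c in the frame of case between -0.115 and 0.115 m and z of pack2_c in the frame of case between 0.054 and 0.066 m and x of pack3_c in the frame of case between 0.034 and 0.06 m and y of pack3_c in the frame of case between -0.115 and 0.115 m and z of pack3_c in the frame of case between 0.054 and 0.066 m and x of pack4_c in the frame of case between 0.034 and 0.06 m and y of pack4_c in the frame of case between -0.115 and 0.115 m and z of pack4_c in the frame of case between 0.054 and 0.066 m); the robot touches nothing.
It fails at once if the multimeter is pushed more than 50 mm from its place (distance of meter from where it was at the start of the episode above 0.05 m).
It fails at once if the experiment board is pushed more than 50 mm from its place (distance of board from where it was at the start of the episode above 0.05 m).
It fails at once if a screw is driven down (past 2 rad) while the front is not shut (more than 0.15 rad open) (value of joint front above 0.15 rad and value of joint any of screw_l, screw_r above 2 rad).
Of pack1, pack2, pack3, pack4 only 2 to 4 are there at a start; the rules pass over those that are not, and their reading is None.
At some moment in a run one of pack1, pack2, pack3, pack4 may be knocked a few centimetres aside while the robot is not near it.
It also fails if it takes over 210 s, if anything falls off the work surface, if the arm or the gripper's body presses on something with over 40 N, if the wrist force passes 120 N, or if a joint passes its speed limit or range.

## Working session

There is one attempt and no reset: what is moved stays moved. The work goes in short steps, Python scripts to look and compute and a tool call to move; the robot and the scene stay as the last step left them, time stands still between calls to the robot, and variables do not carry over. Pictures are saved under pics/ and viewed, about 12 in all and at most 16, crops included, and the job is handed in when it is done.

Besides the shell and the picture viewer there is one more tool, called after "Emit:" by a JSON object that holds its "op" and its "data", one argument or row to a line. step_arm: Moves the arm, as the interface text tells. Its arguments: {"type":"object","properties":{"increments":{"type":"array"},"force":{"type":"number"}},"required":["increments"]}

```bash
mkdir -p pics; ls; cat > h.py <<'E'
import numpy as np, cv2
from rig import manip
from scipy.spatial.transform import Rotation as R
def cam(name):
    s=manip.get_state(); d=manip.get_image(name)
    K=np.array([[d['fx'],0,d['cx']],[0,d['fy'],d['cy']],[0,0,1.]]); D=np.array(d['D'],float)
    if 'mount' in d:
        q=s['ee_rot']; T=np.eye(4); T[:3,:3]=R.from_quat([q[1],q[2],q[3],q[0]]).as_matrix(); T[:3,3]=s['position']
        M=np.linalg.inv(T@np.array(d['mount']))
        Rm,t=M[:3,:3],M[:3,3]
    else: Rm=cv2.Rodrigues(np.array(d['rvec'],float))[0]; t=np.array(d['tvec'],float).ravel()
    return dict(img=np.ascontiguousarray(d['img'][:,:,::-1]),K=K,D=D,R=Rm,t=t)
def ray(c,uv):
    p=cv2.undistortPoints(np.array(uv,float).reshape(-1,1,2),c['K'],c['D']).reshape(-1,2)
    d=np.c_[p,np.ones(len(p))]@c['R']; return -c['R'].T@c['t'],d
def onz(c,uv,z):
    o,d=ray(c,uv); return o+d*((z-o[2])/d[:,2])[:,None]
def proj(c,P):
    return cv2.projectPoints(np.array(P,float).reshape(-1,1,3),cv2.Rodrigues(c['R'])[0],c['t'],c['K'],c['D'])[0].reshape(-1,2)
E
python3 - <<'E'
from h import *
import pickle
for n in ('scene','top'):
    c=cam(n); cv2.imwrite(f'pics/{n}0.png',c['img']); pickle.dump(c,open(n+'0.pkl','wb'))
    print(n,-c['R'].T@c['t'])
print(manip.get_state())
E
```

```text
pics
scene [ 1.1961103  -0.60398211  0.94900328]
top [ 0.30617217 -0.00357368  1.37066424]
{'clock': 0.1, 'qpos': array([ 1.19700882e+00,  2.76555055e-01,  1.50604030e+00, -1.02053529e-05,
        1.36068864e+00, -1.20960147e-01]), 'qd': array([-4.43581655e-05, -2.62013809e-03, -3.74242742e-03,  2.57286382e-04,
        1.15761308e-03, -1.49002794e-03]), 'effort': array([ 4.04496486e-04, -4.17702627e+01, -2.46401989e+01, -3.85796739e-04,
        5.73263984e-03,  1.20827372e-05]), 'position': array([0.14364134, 0.55627206, 0.23049946]), 'ee_rot': array([ 0.70132122,  0.08856866,  0.70160721, -0.08972994]), 'contact_force': array([-0.39790244,  0.11839043,  1.40552835]), 'moment': array([-0.01346558, -0.00520117,  0.02800316]), 'width': 0.08538514179151777}
```

View pics/scene0.png

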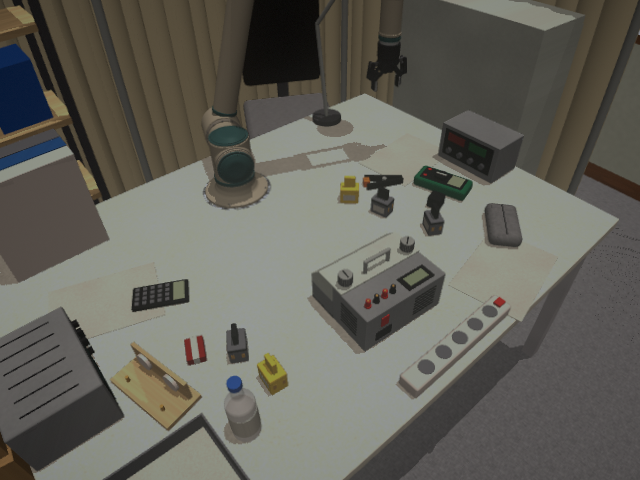

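View pics/top0.png

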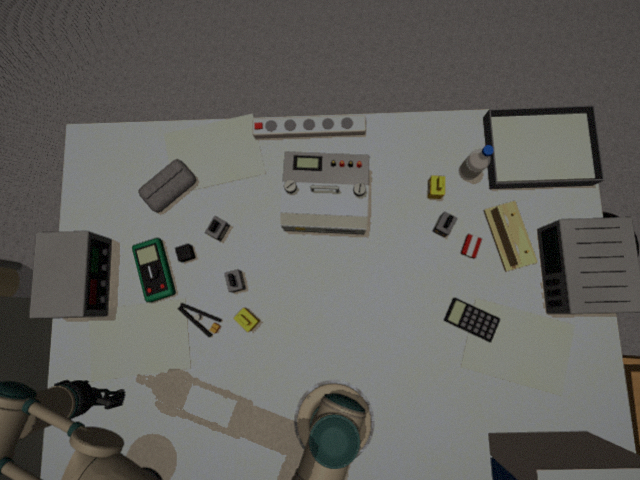

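Candidates for packs: in the top view, grey blocks with a black fin at (218,228), (235,280) and (445,222). Look-alikes are the yellow ones at (437,186) and (247,319), plus a black cube at (185,253), the red item at (471,245) and the pliers at (200,320). I choose the three grey ones and check them in a close crop.

```bash
python3 - <<'E'
import pickle
from h import *
c=pickle.load(open('top0.pkl','rb')); s=pickle.load(open('scene0.pkl','rb'))
a=cv2.resize(c['img'][145:340,165:465],None,fx=2.6,fy=2.6,interpolation=cv2.INTER_CUBIC)
cv2.imwrite('pics/t1.png',a[:, :800])
b=s['img'][170:340,300:460]; b=cv2.resize(b,None,fx=3.4,fy=3.4,interpolation=cv2.INTER_CUBIC)
cv2.imwrite('pics/s1.png',b)
for n,uv in dict(p1=(218,228),p2=(235,280),p3=(445,222)).items(): print(n,onz(c,[uv],.07))
print(onz(c,[(185,253),(247,319),(437,186)],.04))
E
```

```text
p1 [[0.56906173 0.32622225 0.07      ]]
p2 [[0.41260107 0.2747261  0.07      ]]
p3 [[ 0.56524409 -0.34770983  0.07      ]]
[[ 0.50128341  0.43316348  0.04      ]
 [ 0.29928577  0.24516546  0.04      ]
 [ 0.684471   -0.33958439  0.04      ]]
```

View pics/t1.png

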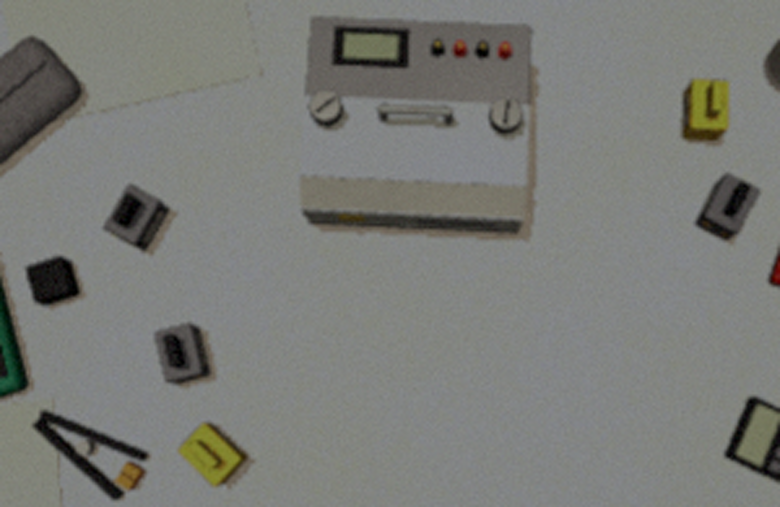

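View pics/s1.png

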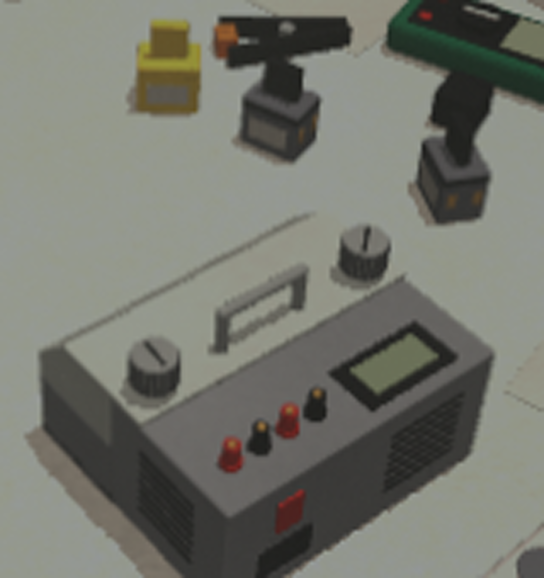

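Three grey packs are confirmed (t1 crop (137,217), (183,352), (730,205)). The black item is a cube, and the front looks (nearly) shut. Next I measure the case coarsely.

```bash
python3 - <<'E'
import pickle
from h import *
c=pickle.load(open('top0.pkl','rb')); s=pickle.load(open('scene0.pkl','rb'))
f=lambda u,v:(165+u/2.6,145+v/2.6)
print('roof rear',onz(c,[f(313,16),f(532,24)],.12))
print('screws',onz(c,[f(325,105),f(506,111)],.155))
print('handle',onz(c,[f(380,110),f(452,116)],.165))
print('bevel low edge',onz(c,[f(302,180),f(527,187)],.12))
o1,d1=ray(c,[f(325,105),f(506,111),f(415,113)])
g=lambda u,v:(300+u/3.4,170+v/3.4)
o2,d2=ray(s,[g(366,238),g(152,352),g(262,295)])
for a,b in zip(d1,d2):
    A=np.c_[a,-b]; k=np.linalg.lstsq(A,o2-o1,rcond=None)[0]; print('tri',o1+a*k[0],o2+b*k[1])
E
```

```text
roof rear [[ 0.7830787   0.11667534  0.12      ]
 [ 0.76464978 -0.130192    0.12      ]]
screws [[ 0.66793014  0.10178479  0.155     ]
 [ 0.6544356  -0.09410599  0.155     ]]
handle [[ 0.65735164  0.04179485  0.165     ]
 [ 0.64803089 -0.03531599  0.165     ]]
bevel low edge [[ 0.59340178  0.13170453  0.12      ]
 [ 0.57730271 -0.1161063   0.12      ]]
tri [0.66756462 0.10167834 0.15622831] [0.6692792  0.10372423 0.15691585]
tri [ 0.6530845  -0.09375477  0.15971623] [ 0.65295527 -0.09392953  0.15969222]
tri [0.6564004  0.00435324 0.15221223] [0.6583802  0.00685909 0.1527976 ]
```

```bash
cat >> h.py <<'E'
def jaw():
    q=manip.get_state()['ee_rot']; m=R.from_quat([q[1],q[2],q[3],q[0]]).as_matrix()
    return np.degrees(np.arctan2(m[1,1],m[0,1])), m[:,0]
E
python3 - <<'E'
from h import *
print(jaw(), np.array(manip.get_image('wrist')['mount']).round(3), manip.get_image('wrist')['fx'])
E
```

```text
(np.float64(75.51419126769095), array([-6.08289512e-04, -1.57819556e-03, -9.99998570e-01])) [[ 0.001 -0.296  0.955 -0.142]
 [ 1.    -0.002 -0.001 -0.   ]
 [ 0.002  0.955  0.296 -0.076]
 [ 0.     0.     0.     1.   ]] 400.4793345071338
```

Emit:
{"op": "step_arm", "data": {
  "increments": [
    {"grip": 0.5, "delta_pos": [0.02, -0.02, 0.012], "twist": -3.3},
    {"grip": 0.5, "delta_pos": [0.022, -0.024, 0.012], "twist": -3.3},
    {"grip": 0.5, "delta_pos": [0.022, -0.024, 0.012], "twist": -3.3},
    {"grip": 0.5, "delta_pos": [0.022, -0.024, 0.012], "twist": -3.3},
    {"grip": 0.5, "delta_pos": [0.022, -0.024, 0.012], "twist": -3.3},
    {"grip": 0.5, "delta_pos": [0.022, -0.024, 0.012], "twist": -3.3},
    {"grip": 0.5, "delta_pos": [0.022, -0.024, 0.01], "twist": -3.3},
    {"grip": 0.5, "delta_pos": [0.022, -0.024, 0.01], "twist": -3.3},
    {"grip": 0.5, "delta_pos": [0.022, -0.024, 0], "twist": -3.3},
    {"grip": 0.5, "delta_pos": [0.022, -0.024, 0], "twist": -3.3}
  ]
}}

```text
clock: 1.03
position: [0.3629, 0.3196, 0.3241]
ee_rot: [0.647, 0.286, 0.647, -0.285]
contact_force: [-0.5, 0.6, 0.1]
width: 0.0425
```

Emit:
{"op": "step_arm", "data": {
  "increments": [
    {"grip": 0.5, "delta_pos": [0.022, -0.024, 0], "twist": -3.3},
    {"grip": 0.5, "delta_pos": [0.022, -0.024, 0], "twist": -3.3},
    {"grip": 0.5, "delta_pos": [0.022, -0.024, 0], "twist": -3.3},
    {"grip": 0.5, "delta_pos": [0.022, -0.024, 0], "twist": -3.3},
    {"grip": 0.5, "delta_pos": [0.022, -0.024, 0], "twist": -3.3},
    {"grip": 0.5, "delta_pos": [0.022, -0.024, 0], "twist": -3.3},
    {"grip": 0.5, "delta_pos": [0.022, -0.024, 0], "twist": -3.3},
    {"grip": 0.5, "delta_pos": [0.022, -0.024, 0], "twist": -3.3},
    {"grip": 0.5, "delta_pos": [0.022, -0.024, 0], "twist": -3.3},
    {"grip": 0.5, "delta_pos": [0.022, -0.024, 0], "twist": -3.3}
  ]
}}

```text
clock: 1.87
position: [0.5826, 0.0794, 0.3231]
ee_rot: [0.539, 0.458, 0.539, -0.458]
contact_force: [0.5, 0.6, -0.2]
width: 0.043
```

Emit:
{"op": "step_arm", "data": {
  "increments": [
    {"grip": 0.5, "delta_pos": [0.022, -0.024, 0], "twist": -3.3},
    {"grip": 0.5, "delta_pos": [0.022, -0.024, 0], "twist": -3.3},
    {"grip": 0.5, "delta_pos": [0.022, -0.024, 0], "twist": -3.3},
    {"grip": 0.5, "delta_pos": [0, 0, 0], "twist": -3.3}
  ]
}}

```text
clock: 2.2
position: [0.6516, 0.0035, 0.3212]
ee_rot: [-0.483, -0.517, -0.481, 0.518]
contact_force: [-0.2, 0.1, 0.1]
width: 0.0428
```

```bash
python3 - <<'E'
from h import *
import pickle
c=cam('wrist'); pickle.dump(c,open('w1.pkl','wb')); cv2.imwrite('pics/w1.png',c['img'])
s=manip.get_state(); print(s['clock'],s['position'],jaw()[0],s['contact_force'])
E
```

```text
2.25 [0.6495618  0.00590494 0.32152207] -4.150327366480746 [-0.1684006  -0.04878867 -0.43357626]
```

View pics/w1.png

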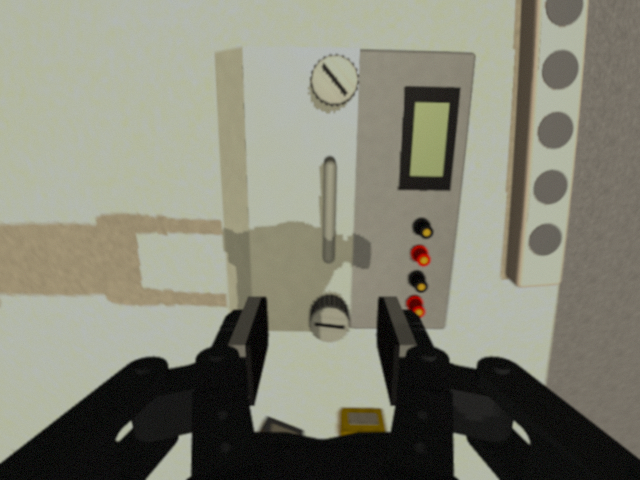

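The view shows the handle bar from (330,158) to (328,262), screws at (334,79) and (330,317), the flange's rear edge from (360,50) to (354,327), and roof corners at (475,53) and (442,327).

```bash
python3 - <<'E'
from h import *
import pickle
c=pickle.load(open('w1.pkl','rb'))
for n,uv,z in [('bar',[(330,158),(328,262)],.163),('screw',[(334,78),(330,312)],.160),('rear',[(475,53),(442,327)],.12),('flange edge',[(360,50),(354,327)],.124),('front bevel',[(243,48),(249,330)],.12)]:
    print(n,onz(c,uv,z)[:,:2].round(4).tolist())
def W(x,y,z,o=(.560,.0105),a=np.radians(-4.2)):
    return [o[0]+x*np.cos(a)-y*np.sin(a),o[1]+x*np.sin(a)+y*np.cos(a),z]
print(proj(c,[W(.098,.036,.165),W(.098,-.036,.165),W(.1,.098,.160),W(.1,-.098,.16),W(.218,.125,.12),W(.218,-.125,.12),W(.12,.125,.124),W(.12,-.125,.124)]))
E
```

```text
bar [[0.6604, 0.048], [0.6532, -0.0338]]
screw [[0.6671, 0.1038], [0.6517, -0.08]]
rear [[0.7825, 0.1188], [0.7588, -0.1258]]
flange edge [[0.6901, 0.126], [0.673, -0.1166]]
front bevel [[0.5982, 0.1351], [0.5713, -0.1147]]
[[330.8788045  170.20797779]
 [330.3525137  261.29520141]
 [333.97644946  82.24569126]
 [332.13946087 327.19247405]
 [480.04529418  52.12479443]
 [451.50985802 330.15951844]
 [358.35598175  49.62312298]
 [351.75677463 332.99897456]]
```

Emit:
{"op": "step_arm", "data": {
  "increments": [
    {"grip": 0.5, "delta_pos": [0.007, 0, -0.03], "twist": 0},
    {"grip": 0.5, "delta_pos": [0, 0, -0.03], "twist": 0},
    {"grip": 0.5, "delta_pos": [0, 0, -0.03], "twist": 0},
    {"grip": 0.5, "delta_pos": [0, 0, -0.03], "twist": 0},
    {"grip": 0.5, "delta_pos": [0, 0, -0.03], "twist": 0},
    {"grip": 0.5, "delta_pos": [0, 0, -0.02], "twist": 0},
    {"grip": 0.5, "delta_pos": [0, 0, -0.009], "twist": 0},
    {"grip": 0.5, "delta_pos": [0, 0, 0], "twist": 0},
    {"grip": 0.5, "delta_pos": [0, 0, 0], "twist": 0}
  ]
}}

```text
clock: 3.0
position: [0.655, 0.0091, 0.1449]
ee_rot: [0.484, 0.516, 0.484, -0.515]
contact_force: [0.3, -0.1, 0.4]
width: 0.0428
```

Emit:
{"op": "step_arm", "data": {
  "increments": [
    {"grip": 0.08, "delta_pos": [0, 0, 0], "twist": 0},
    {"grip": 0.08, "delta_pos": [0, 0, 0], "twist": 0},
    {"grip": 0.08, "delta_pos": [0, 0, 0], "twist": 0},
    {"grip": 0.08, "delta_pos": [0, 0, 0], "twist": 0},
    {"grip": 0.08, "delta_pos": [0, 0, 0], "twist": 0}
  ],
  "force": 20
}}

```text
clock: 3.42
position: [0.6577, 0.0086, 0.1467]
ee_rot: [0.485, 0.518, 0.482, -0.514]
contact_force: [5.5, 0.3, 5.0]
width: 0.0093
```

```bash
python3 - <<'E'
import numpy as np
t=np.linspace(0,1.53,21); x=98*np.cos(t)-138*np.sin(t); z=138*np.cos(t)+98*np.sin(t)
for i in range(20):
    d=x[i+1]-x[i]; print([round(d*.9974/1000,4),round(-d*.0715/1000,4),round((z[i+1]-z[i])/1000,4)])
E
```

```text
[np.float64(-0.0108), np.float64(0.0008), np.float64(0.0071)]
[np.float64(-0.0113), np.float64(0.0008), np.float64(0.0062)]
[np.float64(-0.0118), np.float64(0.0008), np.float64(0.0054)]
[np.float64(-0.0121), np.float64(0.0009), np.float64(0.0044)]
[np.float64(-0.0124), np.float64(0.0009), np.float64(0.0035)]
[np.float64(-0.0127), np.float64(0.0009), np.float64(0.0025)]
[np.float64(-0.0128), np.float64(0.0009), np.float64(0.0016)]
[np.float64(-0.0129), np.float64(0.0009), np.float64(0.0006)]
[np.float64(-0.0129), np.float64(0.0009), np.float64(-0.0004)]
[np.float64(-0.0128), np.float64(0.0009), np.float64(-0.0014)]
[np.float64(-0.0127), np.float64(0.0009), np.float64(-0.0024)]
[np.float64(-0.0125), np.float64(0.0009), np.float64(-0.0034)]
[np.float64(-0.0122), np.float64(0.0009), np.float64(-0.0043)]
[np.float64(-0.0118), np.float64(0.0008), np.float64(-0.0052)]
[np.float64(-0.0114), np.float64(0.0008), np.float64(-0.0061)]
[np.float64(-0.0109), np.float64(0.0008), np.float64(-0.007)]
[np.float64(-0.0103), np.float64(0.0007), np.float64(-0.0078)]
[np.float64(-0.0097), np.float64(0.0007), np.float64(-0.0085)]
[np.float64(-0.009), np.float64(0.0006), np.float64(-0.0093)]
[np.float64(-0.0083), np.float64(0.0006), np.float64(-0.0099)]
```

Emit:
{"op": "step_arm", "data": {
  "increments": [
    {"grip": 0.08, "delta_pos": [-0.0108, 0.0008, 0.0071], "twist": 0},
    {"grip": 0.08, "delta_pos": [-0.0113, 0.0008, 0.0062], "twist": 0},
    {"grip": 0.08, "delta_pos": [-0.0118, 0.0008, 0.0054], "twist": 0},
    {"grip": 0.08, "delta_pos": [-0.0121, 0.0009, 0.0044], "twist": 0},
    {"grip": 0.08, "delta_pos": [-0.0124, 0.0009, 0.0035], "twist": 0},
    {"grip": 0.08, "delta_pos": [-0.0127, 0.0009, 0.0025], "twist": 0},
    {"grip": 0.08, "delta_pos": [-0.0128, 0.0009, 0.0016], "twist": 0},
    {"grip": 0.08, "delta_pos": [-0.0129, 0.0009, 0.0006], "twist": 0}
  ]
}}

```text
clock: 4.08
position: [0.5615, 0.0163, 0.1783]
ee_rot: [0.486, 0.519, 0.481, -0.513]
contact_force: [6.2, 2.7, 5.3]
width: 0.009
```

Emit:
{"op": "step_arm", "data": {
  "increments": [
    {"grip": 0.08, "delta_pos": [-0.0129, 0.0009, -0.0004], "twist": 0},
    {"grip": 0.08, "delta_pos": [-0.0128, 0.0009, -0.0014], "twist": 0},
    {"grip": 0.08, "delta_pos": [-0.0127, 0.0009, -0.0024], "twist": 0},
    {"grip": 0.08, "delta_pos": [-0.0125, 0.0009, -0.0034], "twist": 0},
    {"grip": 0.08, "delta_pos": [-0.0122, 0.0009, -0.0043], "twist": 0},
    {"grip": 0.08, "delta_pos": [-0.0118, 0.0008, -0.0052], "twist": 0},
    {"grip": 0.08, "delta_pos": [-0.0114, 0.0008, -0.0061], "twist": 0}
  ]
}}

```text
clock: 4.67
position: [0.4726, 0.0228, 0.1533]
ee_rot: [0.484, 0.518, 0.483, -0.514]
contact_force: [3.6, 3.3, -1.7]
width: 0.0087
```

Emit:
{"op": "step_arm", "data": {
  "increments": [
    {"grip": 0.08, "delta_pos": [-0.0109, 0.0008, -0.007], "twist": 0},
    {"grip": 0.08, "delta_pos": [-0.0103, 0.0007, -0.0078], "twist": 0},
    {"grip": 0.08, "delta_pos": [-0.0097, 0.0007, -0.0085], "twist": 0},
    {"grip": 0.08, "delta_pos": [-0.009, 0.0006, -0.0093], "twist": 0},
    {"grip": 0.08, "delta_pos": [-0.0083, 0.0006, -0.0099], "twist": 0},
    {"grip": 0.08, "delta_pos": [0, 0, 0], "twist": 0}
  ]
}}

```text
clock: 5.17
position: [0.4257, 0.0261, 0.1103]
ee_rot: [0.484, 0.518, 0.482, -0.514]
contact_force: [7.1, 4.4, -6.7]
width: 0.0087
```

Emit:
{"op": "step_arm", "data": {
  "increments": [
    {"grip": 0.25, "delta_pos": [0, 0, 0], "twist": 0},
    {"grip": 0.25, "delta_pos": [0, 0, 0], "twist": 0},
    {"grip": 0.25, "delta_pos": [0, 0, 0.02], "twist": 0},
    {"grip": 0.25, "delta_pos": [0, 0, 0.03], "twist": 0},
    {"grip": 0.25, "delta_pos": [0, 0, 0.04], "twist": 0},
    {"grip": 0.25, "delta_pos": [0, 0, 0.04], "twist": 0},
    {"grip": 0.25, "delta_pos": [0, 0, 0.04], "twist": 0},
    {"grip": 0.5, "delta_pos": [0.01, 0.03, 0.03], "twist": 0},
    {"grip": 0.5, "delta_pos": [0.01, 0.035, 0.01], "twist": 0},
    {"grip": 0.5, "delta_pos": [0.01, 0.035, 0], "twist": 0}
  ]
}}

```text
clock: 6.0
position: [0.454, 0.1243, 0.3223]
ee_rot: [0.484, 0.518, 0.482, -0.515]
contact_force: [0.9, -0.2, -0.2]
width: 0.0426
```

Emit:
{"op": "step_arm", "data": {
  "increments": [
    {"grip": 0.5, "delta_pos": [0.01, 0.035, 0], "twist": 0},
    {"grip": 0.5, "delta_pos": [0.01, 0.035, 0], "twist": 0},
    {"grip": 0.5, "delta_pos": [0.01, 0.035, 0], "twist": 0},
    {"grip": 0.5, "delta_pos": [0.005, 0.035, 0], "twist": 0},
    {"grip": 0.5, "delta_pos": [0, 0, 0], "twist": 0},
    {"grip": 0.5, "delta_pos": [0, 0, 0], "twist": 0}
  ]
}}

```text
clock: 6.5
position: [0.4871, 0.2647, 0.3174]
ee_rot: [-0.484, -0.514, -0.485, 0.516]
contact_force: [-0.8, -0.2, 0.3]
width: 0.0431
```

```bash
python3 - <<'E'
from h import *
import pickle
c=cam('wrist'); pickle.dump(c,open('w2.pkl','wb')); t=cam('top'); pickle.dump(t,open('top1.pkl','wb'))
a=cv2.resize(t['img'][150:350,200:460],(416,320)); 
b=cv2.resize(c['img'],(640,480)); o=np.zeros((600,800,3),np.uint8); 
a=cv2.resize(t['img'][170:300,260:390],(234,234)); o[:480,:640]=b; o[366:,566:]=a
cv2.imwrite('pics/w2.png',o)
s=manip.get_state(); print(s['clock'],s['position'],jaw()[0],s['contact_force'])
E
```

```text
6.6 [0.48720122 0.2629033  0.31807723] -3.6750756845302117 [ 0.28655037 -0.65807066  0.11226767]
```

View pics/w2.png

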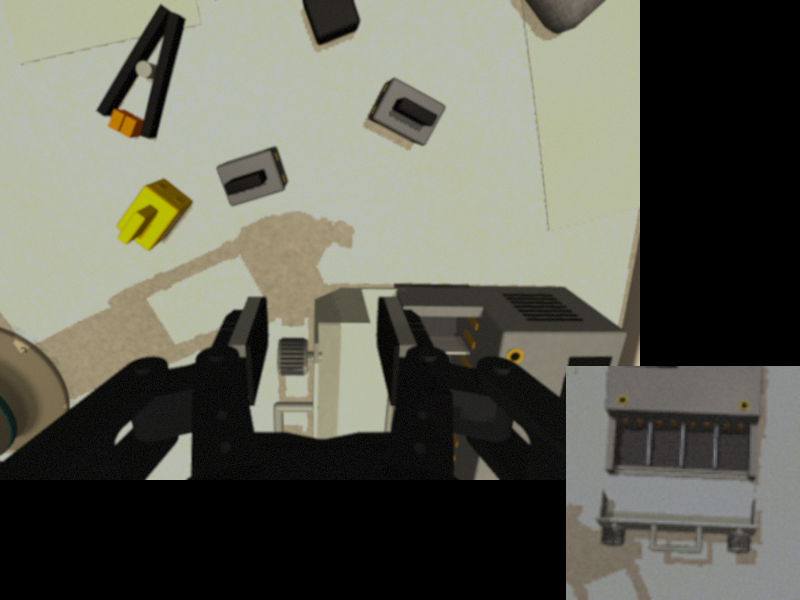

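Front is down, bays visible and empty. Packs in the wrist view are at (252,178) and (408,110). I zoom in for fin orientation.

```bash
python3 - <<'E'
from h import *
import pickle
c=pickle.load(open('w2.pkl','rb'))['img']; t=pickle.load(open('top1.pkl','rb'))['img']
f=lambda im,x,y,w,h:cv2.resize(im[y:y+h,x:x+w],(400,300),interpolation=cv2.INTER_CUBIC)
o=np.vstack([np.hstack([f(c,210,136,80,60+0),f(c,364,70,88,66+0)]),np.hstack([f(c,210,150,80,60),f(t,425,205,40,30)])])
cv2.imwrite('pics/z1.png',o)
E
```

```text
(no output)
```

View pics/z1.png

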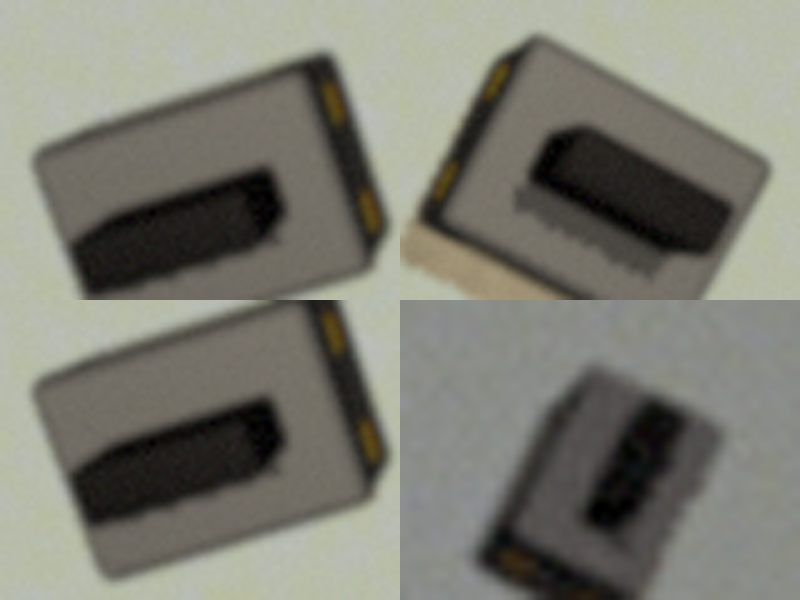

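```bash
python3 - <<'E'
from h import *
import pickle
c=pickle.load(open('w2.pkl','rb')); t=pickle.load(open('top1.pkl','rb'))
for n,k,uv in [('p2',c,[(217,167),(272,151),(284,190),(232,206)]),('p1',c,[(372.8,119.5),(394.8,78.4),(445.4,107.4)]),('p3',t,[(436.5,228),(444,211.5),(457,218.5)])]:
    P=onz(k,uv,.055)[:,:2]; e=np.diff(P,axis=0)
    print(n,'ctr',((P[0]+P[2])/2).round(4),[(round(np.hypot(*v),4),round(np.degrees(np.arctan2(v[1],v[0]))%180,1)) for v in e])
P=onz(t,[(260+x/1.8,170+y/1.8) for x,y in [(608-566,410-366),(758-566,412-366)]],.12);print(P)
P=onz(t,[(260+(x-566)/1.8,170+(y-366)/1.8) for x,y in [(650,424),(683,426),(716,424),(648,468),(682,470),(715,468)]],.05);print(P)
E
```

```text
p2 ctr [0.4143 0.2835] [(np.float64(0.0583), np.float64(11.9)), (np.float64(0.0407), np.float64(101.9)), (np.float64(0.0569), np.float64(13.4))]
p1 ctr [0.5749 0.3371] [(np.float64(0.0428), np.float64(58.9)), (np.float64(0.0568), np.float64(149.1))]
p3 ctr [ 0.5643 -0.3566] [(np.float64(0.056), np.float64(152.4)), (np.float64(0.0434), np.float64(58.5))]
[[ 0.65185728  0.1246003   0.12      ]
 [ 0.64033889 -0.11600664  0.12      ]]
[[ 0.64435255  0.06094128  0.05      ]
 [ 0.63899709  0.00522262  0.05      ]
 [ 0.64058877 -0.05060124  0.05      ]
 [ 0.56861474  0.06602205  0.05      ]
 [ 0.5633509   0.00913297  0.05      ]
 [ 0.56496496 -0.04618077  0.05      ]]
```

Emit:
{"op": "step_arm", "data": {
  "increments": [
    {"grip": 0.5, "delta_pos": [-0.008, 0.002, 0], "twist": 7.1},
    {"grip": 0.5, "delta_pos": [-0.008, 0.002, 0], "twist": 7.1},
    {"grip": 0.5, "delta_pos": [-0.008, 0.002, 0], "twist": 7.1},
    {"grip": 0.5, "delta_pos": [-0.008, 0.002, 0], "twist": 7.1},
    {"grip": 0.5, "delta_pos": [-0.008, 0.002, 0], "twist": 7.1},
    {"grip": 0.5, "delta_pos": [-0.008, 0.002, 0], "twist": 7.1},
    {"grip": 0.5, "delta_pos": [-0.008, 0.002, 0], "twist": 7.1},
    {"grip": 0.5, "delta_pos": [-0.008, 0.002, 0], "twist": 7.1},
    {"grip": 0.5, "delta_pos": [-0.009, 0.004, 0], "twist": 7.1},
    {"grip": 0.5, "delta_pos": [0, 0, 0], "twist": 7.1}
  ]
}}

```text
clock: 7.43
position: [0.413, 0.2823, 0.3191]
ee_rot: [0.693, 0.137, 0.694, -0.138]
contact_force: [-0.2, -0.6, -0.0]
width: 0.0427
```

Emit:
{"op": "step_arm", "data": {
  "increments": [
    {"grip": 0.5, "delta_pos": [0, 0, -0.02], "twist": 7.1},
    {"grip": 0.5, "delta_pos": [0, 0, -0.02], "twist": 7.1},
    {"grip": 0.5, "delta_pos": [0, 0, -0.02], "twist": 7.1},
    {"grip": 0.5, "delta_pos": [0, 0, -0.02], "twist": 7.1},
    {"grip": 0.5, "delta_pos": [0, 0, -0.02], "twist": 7},
    {"grip": 0.5, "delta_pos": [0, 0, 0], "twist": 0},
    {"grip": 0.5, "delta_pos": [0, 0, 0], "twist": 0}
  ]
}}

```text
clock: 8.02
position: [0.4144, 0.2822, 0.2183]
ee_rot: [0.702, -0.077, 0.704, 0.076]
contact_force: [-0.3, -0.7, 0.7]
width: 0.0429
```

```bash
python3 - <<'E'
from h import *
import pickle
c=cam('wrist'); pickle.dump(c,open('w3.pkl','wb'))
cv2.imwrite('pics/w3.png',c['img'])
s=manip.get_state(); print(s['clock'],s['position'],jaw()[0],s['qpos'])
E
```

```text
8.0667 [0.41534551 0.28289975 0.21945661] 102.47013142915323 [ 4.59569228e-01  1.73895411e-01  1.67336089e+00 -2.40733518e-04
  1.29389768e+00 -1.32880622e+00]
```

View pics/w3.png

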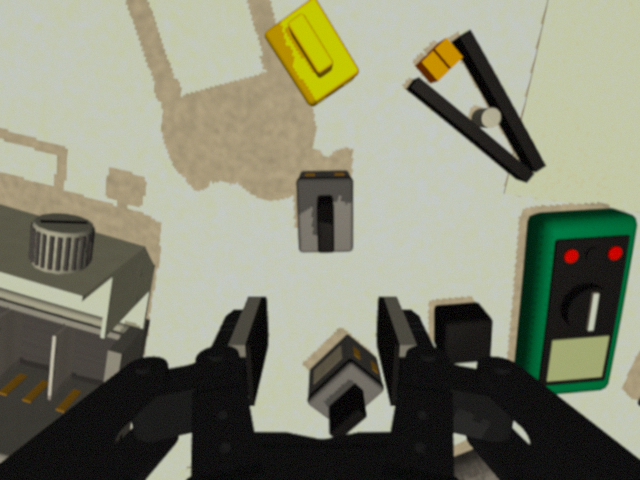

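```bash
python3 - <<'E'
from h import *
import pickle
c=pickle.load(open('w3.pkl','rb'))
P=onz(c,[(298,180),(353,180),(353,250),(298,250)],.055)[:,:2];print(P,P.mean(0))
P=onz(c,[(317,196),(333,196),(333,250),(317,250)],.09)[:,:2];print(P,P.mean(0))
E
```

```text
[[0.38945303 0.25745025]
 [0.38045594 0.29855168]
 [0.43533883 0.31182061]
 [0.44482022 0.26854842]] [0.412517   0.28409274]
[[0.39182553 0.27333348]
 [0.38948187 0.28403865]
 [0.42751162 0.29266093]
 [0.42995358 0.28151627]] [0.40969315 0.28288733]
```

Emit:
{"op": "step_arm", "data": {
  "increments": [
    {"grip": 0.5, "delta_pos": [-0.002, 0.001, -0.03], "twist": 0},
    {"grip": 0.5, "delta_pos": [0, 0, -0.03], "twist": 0},
    {"grip": 0.5, "delta_pos": [0, 0, -0.03], "twist": 0},
    {"grip": 0.5, "delta_pos": [0, 0, -0.03], "twist": 0},
    {"grip": 0.5, "delta_pos": [0, 0, -0.025], "twist": 0},
    {"grip": 0.5, "delta_pos": [0, 0, -0.011], "twist": 0},
    {"grip": 0.5, "delta_pos": [0, 0, 0], "twist": 0},
    {"grip": 0.08, "delta_pos": [0, 0, 0], "twist": 0},
    {"grip": 0.05, "delta_pos": [0, 0, 0], "twist": 0},
    {"grip": 0.05, "delta_pos": [0, 0, 0], "twist": 0}
  ],
  "force": 40
}}

```text
clock: 8.9
position: [0.4147, 0.2854, 0.0645]
ee_rot: [0.704, -0.078, 0.701, 0.079]
contact_force: [1.7, -1.0, 2.3]
width: 0.0113
```

Emit:
{"op": "step_arm", "data": {
  "increments": [
    {"grip": 0.05, "delta_pos": [0, 0, 0], "twist": 0},
    {"grip": 0.05, "delta_pos": [0, 0, 0], "twist": 0},
    {"grip": 0.05, "delta_pos": [0, 0, 0], "twist": 0}
  ]
}}

```text
clock: 9.15
position: [0.4147, 0.2854, 0.0644]
ee_rot: [0.704, -0.078, 0.701, 0.079]
contact_force: [-0.2, -1.1, 6.8]
width: 0.0112
```

Emit:
{"op": "step_arm", "data": {
  "increments": [
    {"grip": 0.05, "delta_pos": [0, 0, 0.025], "twist": 0},
    {"grip": 0.05, "delta_pos": [0, 0, 0.035], "twist": 0},
    {"grip": 0.05, "delta_pos": [0, 0, 0.035], "twist": 0},
    {"grip": 0.05, "delta_pos": [0, 0, 0.035], "twist": 0},
    {"grip": 0.05, "delta_pos": [0, 0, 0.035], "twist": 0},
    {"grip": 0.05, "delta_pos": [0.016, -0.02, 0.01], "twist": -3.3},
    {"grip": 0.05, "delta_pos": [0.018, -0.023, 0], "twist": -3.3},
    {"grip": 0.05, "delta_pos": [0.02, -0.026, 0], "twist": -3.3},
    {"grip": 0.05, "delta_pos": [0.02, -0.026, 0], "twist": -3.3},
    {"grip": 0.05, "delta_pos": [0.02, -0.026, 0], "twist": -3.4}
  ]
}}

```text
clock: 9.98
position: [0.5069, 0.1627, 0.2375]
ee_rot: [0.706, 0.025, 0.707, -0.025]
contact_force: [0.4, 1.4, -4.8]
width: 0.0114
```

Emit:
{"op": "step_arm", "data": {
  "increments": [
    {"grip": 0.05, "delta_pos": [0.02, -0.026, 0], "twist": 0},
    {"grip": 0.05, "delta_pos": [0.02, -0.026, 0], "twist": 0},
    {"grip": 0.05, "delta_pos": [0.02, -0.026, 0], "twist": 0},
    {"grip": 0.05, "delta_pos": [0.02, -0.026, 0], "twist": 0},
    {"grip": 0.05, "delta_pos": [0.02, -0.024, 0], "twist": 0},
    {"grip": 0.05, "delta_pos": [0, 0, 0], "twist": 0},
    {"grip": 0.05, "delta_pos": [0, 0, 0], "twist": 0}
  ]
}}

```text
clock: 10.57
position: [0.6073, 0.0344, 0.2364]
ee_rot: [0.706, 0.025, 0.707, -0.025]
contact_force: [-1.6, -0.0, -3.4]
width: 0.0111
```

```bash
python3 - <<'E'
from h import *
import pickle
c=cam('wrist'); pickle.dump(c,open('w4.pkl','wb'))
cv2.imwrite('pics/w4.png',c['img'])
s=manip.get_state(); print(s['clock'],s['position'],jaw()[0],s['width'])
E
```

```text
10.6167 [0.60631515 0.03566307 0.23662478] 86.03120050604325 0.011087355647239028
```

View pics/w4.png

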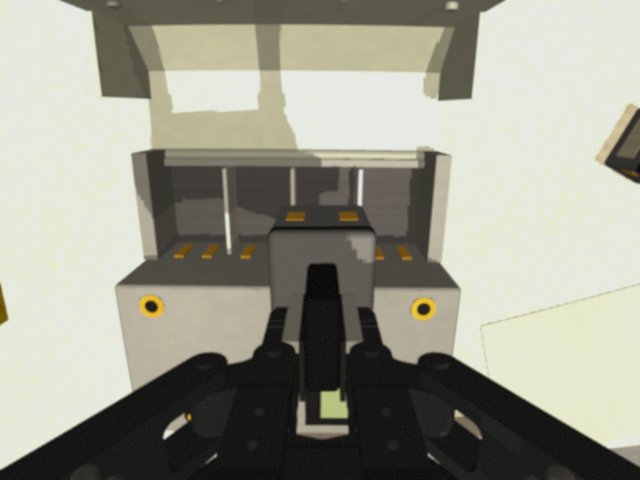

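```bash
python3 - <<'E'
from h import *
import pickle
c=pickle.load(open('w4.pkl','rb'))
print(onz(c,[(225.5,169),(293,169),(361,169),(229,252)],.05))
print('walls inner',onz(c,[(163,153),(425,153)],.066), 'outer',onz(c,[(133,153),(450,153)],.066))
print('rib',onz(c,[(170,165),(415,165)],.03))
print('housing top edge',onz(c,[(118,286),(460,290)],.12))
print('yellow', onz(c,[(151,306),(424,309)],.12))
E
```

```text
[[ 0.56629403 -0.0423174   0.05      ]
 [ 0.57049874  0.01289923  0.05      ]
 [ 0.57451667  0.06829156  0.05      ]
 [ 0.63776861 -0.04942705  0.05      ]]
walls inner [[ 0.5484433  -0.08539517  0.066     ]
 [ 0.56354785  0.11680532  0.066     ]] outer [[ 0.546435   -0.1091663   0.066     ]
 [ 0.56481658  0.13624572  0.066     ]]
rib [[ 0.56109138 -0.09546114  0.03      ]
 [ 0.57691647  0.11693421  0.03      ]]
housing top edge [[ 0.63493574 -0.11404952  0.12      ]
 [ 0.65532049  0.12866725  0.12      ]]
yellow [[ 0.65203496 -0.09314853  0.12      ]
 [ 0.66826815  0.10306195  0.12      ]]
```

Emit:
{"op": "step_arm", "data": {
  "increments": [
    {"grip": 0.05, "delta_pos": [0.0045, 0.002, -0.02], "twist": 0},
    {"grip": 0.05, "delta_pos": [0, 0, -0.025], "twist": 0},
    {"grip": 0.05, "delta_pos": [0, 0, -0.025], "twist": 0},
    {"grip": 0.05, "delta_pos": [0, 0, -0.025], "twist": 0},
    {"grip": 0.05, "delta_pos": [0, 0, -0.02], "twist": 0},
    {"grip": 0.05, "delta_pos": [0, 0, -0.02], "twist": 0},
    {"grip": 0.05, "delta_pos": [0, 0, -0.015], "twist": 0},
    {"grip": 0.05, "delta_pos": [0, 0, 0], "twist": 0},
    {"grip": 0.05, "delta_pos": [0, 0, 0], "twist": 0}
  ]
}}

```text
clock: 11.37
position: [0.61, 0.039, 0.0871]
ee_rot: [0.706, 0.024, 0.708, -0.023]
contact_force: [0.2, -0.9, -3.3]
width: 0.0113
```

Emit:
{"op": "step_arm", "data": {
  "increments": [
    {"grip": 0.05, "delta_pos": [0, 0, -0.003], "twist": 0},
    {"grip": 0.05, "delta_pos": [0, 0, -0.003], "twist": 0},
    {"grip": 0.05, "delta_pos": [0, 0, 0], "twist": 0}
  ]
}}

```text
clock: 11.62
position: [0.6118, 0.0381, 0.0823]
ee_rot: [0.707, 0.024, 0.706, -0.024]
contact_force: [-0.6, -0.0, -3.9]
width: 0.0118
```

Emit:
{"op": "step_arm", "data": {
  "increments": [
    {"grip": 0.05, "delta_pos": [0, 0, -0.002], "twist": 0},
    {"grip": 0.05, "delta_pos": [0, 0, -0.001], "twist": 0},
    {"grip": 0.05, "delta_pos": [0, 0, 0], "twist": 0}
  ]
}}

```text
clock: 11.87
position: [0.612, 0.0377, 0.0795]
ee_rot: [0.707, 0.024, 0.706, -0.024]
contact_force: [-0.3, 0.1, 0.7]
width: 0.0112
```

Emit:
{"op": "step_arm", "data": {
  "increments": [
    {"grip": 0.35, "delta_pos": [0, 0, 0], "twist": 0},
    {"grip": 0.35, "delta_pos": [0, 0, 0], "twist": 0},
    {"grip": 0.35, "delta_pos": [0, 0, 0], "twist": 0},
    {"grip": 0.35, "delta_pos": [0, 0, 0.02], "twist": 0},
    {"grip": 0.35, "delta_pos": [0, 0, 0.035], "twist": 0},
    {"grip": 0.35, "delta_pos": [0, 0, 0.035], "twist": 0},
    {"grip": 0.35, "delta_pos": [0, 0, 0.035], "twist": 0},
    {"grip": 0.5, "delta_pos": [0, 0, 0.035], "twist": 0},
    {"grip": 0.5, "delta_pos": [-0.005, 0.035, 0], "twist": -5.4},
    {"grip": 0.5, "delta_pos": [-0.005, 0.035, 0], "twist": -5.4}
  ]
}}

```text
clock: 12.7
position: [0.6037, 0.1071, 0.2422]
ee_rot: [0.704, 0.094, 0.698, -0.093]
contact_force: [0.8, 0.4, -1.2]
width: 0.0428
```

Emit:
{"op": "step_arm", "data": {
  "increments": [
    {"grip": 0.5, "delta_pos": [-0.005, 0.035, 0], "twist": -5.4},
    {"grip": 0.5, "delta_pos": [-0.005, 0.035, 0], "twist": -5.4},
    {"grip": 0.5, "delta_pos": [-0.005, 0.035, 0], "twist": -5.4},
    {"grip": 0.5, "delta_pos": [-0.005, 0.035, 0], "twist": 0},
    {"grip": 0.5, "delta_pos": [-0.005, 0.035, 0], "twist": 0},
    {"grip": 0.5, "delta_pos": [-0.002, 0.035, 0], "twist": 0},
    {"grip": 0.5, "delta_pos": [0, 0.018, 0], "twist": 0},
    {"grip": 0.5, "delta_pos": [0, 0, 0], "twist": 0},
    {"grip": 0.5, "delta_pos": [0, 0, 0], "twist": 0}
  ]
}}

```text
clock: 13.45
position: [0.5743, 0.3366, 0.2383]
ee_rot: [0.682, 0.187, 0.682, -0.188]
contact_force: [-0.8, -0.9, -0.7]
width: 0.0423
```

```bash
python3 - <<'E'
from h import *
import pickle
c=cam('wrist'); pickle.dump(c,open('w5.pkl','wb'))
t=cam('top'); pickle.dump(t,open('top2.pkl','wb'))
o=np.zeros((480,800,3),np.uint8); o[:,:640]=c['img']; o[:160,640:]=cv2.resize(t['img'][170:250,270:350],(160,160)); o[160:320,640:]=cv2.resize(t['img'][200:240,425:465],(160,160))
cv2.imwrite('pics/w5.png',o)
s=manip.get_state(); print(s['clock'],s['position'],jaw()[0],s['width'])
E
```

```text
13.55 [0.57465204 0.33478723 0.23855017] 59.08647753311208 0.042571856324457785
```

View pics/w5.png

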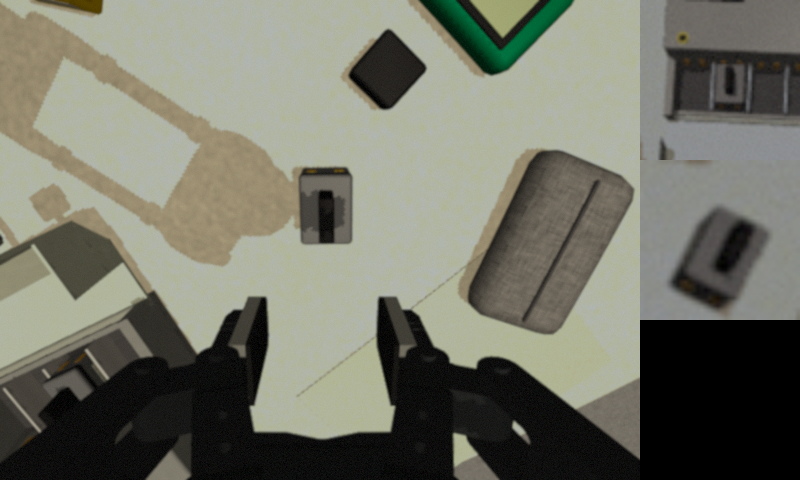

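```bash
python3 - <<'E'
from h import *
import pickle
c=pickle.load(open('w5.pkl','rb'))
P=onz(c,[(300,176),(351,176),(352,243),(300,243)],.055)[:,:2];print(P.mean(0))
E
```

```text
[0.57501867 0.33885173]
```

Emit:
{"op": "step_arm", "data": {
  "increments": [
    {"grip": 0.5, "delta_pos": [0, 0.003, -0.03], "twist": 0},
    {"grip": 0.5, "delta_pos": [0, 0, -0.035], "twist": 0},
    {"grip": 0.5, "delta_pos": [0, 0, -0.035], "twist": 0},
    {"grip": 0.5, "delta_pos": [0, 0, -0.035], "twist": 0},
    {"grip": 0.5, "delta_pos": [0, 0, -0.025], "twist": 0},
    {"grip": 0.5, "delta_pos": [0, 0, -0.014], "twist": 0},
    {"grip": 0.5, "delta_pos": [0, 0, 0], "twist": 0},
    {"grip": 0.05, "delta_pos": [0, 0, 0], "twist": 0},
    {"grip": 0.05, "delta_pos": [0, 0, 0], "twist": 0},
    {"grip": 0.05, "delta_pos": [0, 0, 0], "twist": 0}
  ],
  "force": 40
}}

```text
clock: 14.38
position: [0.5761, 0.3388, 0.0667]
ee_rot: [0.683, 0.189, 0.68, -0.188]
contact_force: [0.9, 0.1, 0.4]
width: 0.0112
```

Emit:
{"op": "step_arm", "data": {
  "increments": [
    {"grip": 0.05, "delta_pos": [0, 0, 0], "twist": 0},
    {"grip": 0.05, "delta_pos": [0, 0, 0], "twist": 0}
  ]
}}

```text
clock: 14.55
position: [0.5762, 0.3389, 0.0667]
ee_rot: [0.683, 0.189, 0.68, -0.188]
contact_force: [2.0, -0.9, 4.8]
width: 0.011
```

Emit:
{"op": "step_arm", "data": {
  "increments": [
    {"grip": 0.05, "delta_pos": [0, 0, 0.025], "twist": 0},
    {"grip": 0.05, "delta_pos": [0, 0, 0.035], "twist": 0},
    {"grip": 0.05, "delta_pos": [0, 0, 0.035], "twist": 0},
    {"grip": 0.05, "delta_pos": [0, 0, 0.035], "twist": 0},
    {"grip": 0.05, "delta_pos": [0, 0, 0.035], "twist": 0},
    {"grip": 0.05, "delta_pos": [0.003, -0.02, 0.005], "twist": 4},
    {"grip": 0.05, "delta_pos": [0.005, -0.03, 0], "twist": 4},
    {"grip": 0.05, "delta_pos": [0.005, -0.03, 0], "twist": 4},
    {"grip": 0.05, "delta_pos": [0.005, -0.03, 0], "twist": 4},
    {"grip": 0.05, "delta_pos": [0.005, -0.03, 0], "twist": 4}
  ]
}}

```text
clock: 15.38
position: [0.5967, 0.1978, 0.2342]
ee_rot: [0.704, 0.066, 0.705, -0.066]
contact_force: [0.1, -0.2, -4.0]
width: 0.0114
```

Emit:
{"op": "step_arm", "data": {
  "increments": [
    {"grip": 0.05, "delta_pos": [0.005, -0.03, 0], "twist": 4},
    {"grip": 0.05, "delta_pos": [0.005, -0.03, 0], "twist": 2.9},
    {"grip": 0.05, "delta_pos": [0.0045, -0.0275, 0], "twist": 0},
    {"grip": 0.05, "delta_pos": [0, -0.016, 0], "twist": 0},
    {"grip": 0.05, "delta_pos": [0, 0, 0], "twist": 0},
    {"grip": 0.05, "delta_pos": [0, 0, 0], "twist": 0}
  ]
}}

```text
clock: 15.88
position: [0.6115, 0.0948, 0.2342]
ee_rot: [0.706, 0.026, 0.707, -0.025]
contact_force: [0.1, -0.2, -3.2]
width: 0.0112
```

```bash
python3 - <<'E'
from h import *
s=manip.get_state(); print(s['clock'],s['position'],jaw()[0],s['width'])
E
```

```text
15.8833 [0.61152365 0.0948414  0.234193  ] 85.90770049493543 0.011233180616558086
```

Emit:
{"op": "step_arm", "data": {
  "increments": [
    {"grip": 0.05, "delta_pos": [0.002, 0.001, -0.02], "twist": 0},
    {"grip": 0.05, "delta_pos": [0, 0, -0.025], "twist": 0},
    {"grip": 0.05, "delta_pos": [0, 0, -0.025], "twist": 0},
    {"grip": 0.05, "delta_pos": [0, 0, -0.025], "twist": 0},
    {"grip": 0.05, "delta_pos": [0, 0, -0.02], "twist": 0},
    {"grip": 0.05, "delta_pos": [0, 0, -0.02], "twist": 0},
    {"grip": 0.05, "delta_pos": [0, 0, -0.01], "twist": 0},
    {"grip": 0.05, "delta_pos": [0, 0, 0], "twist": 0},
    {"grip": 0.05, "delta_pos": [0, 0, 0], "twist": 0}
  ]
}}

```text
clock: 16.63
position: [0.614, 0.0972, 0.0896]
ee_rot: [0.706, 0.024, 0.707, -0.024]
contact_force: [0.9, -0.7, -3.0]
width: 0.0113
```

Emit:
{"op": "step_arm", "data": {
  "increments": [
    {"grip": 0.05, "delta_pos": [0, 0, -0.003], "twist": 0},
    {"grip": 0.05, "delta_pos": [0, 0, -0.002], "twist": 0},
    {"grip": 0.05, "delta_pos": [0, 0, -0.002], "twist": 0},
    {"grip": 0.05, "delta_pos": [0, 0, 0], "twist": 0}
  ]
}}

```text
clock: 16.97
position: [0.6142, 0.0964, 0.083]
ee_rot: [0.707, 0.025, 0.706, -0.025]
contact_force: [-0.6, 0.0, -3.5]
width: 0.0113
```

Emit:
{"op": "step_arm", "data": {
  "increments": [
    {"grip": 0.05, "delta_pos": [0, 0, -0.002], "twist": 0},
    {"grip": 0.05, "delta_pos": [0, 0, 0], "twist": 0},
    {"grip": 0.3, "delta_pos": [0, 0, 0], "twist": 0},
    {"grip": 0.3, "delta_pos": [0, 0, 0], "twist": 0},
    {"grip": 0.3, "delta_pos": [0, 0, 0], "twist": 0},
    {"grip": 0.3, "delta_pos": [0, 0, 0.02], "twist": 0},
    {"grip": 0.3, "delta_pos": [0, 0, 0.035], "twist": 0},
    {"grip": 0.3, "delta_pos": [0, 0, 0.035], "twist": 0},
    {"grip": 0.3, "delta_pos": [0, 0, 0.035], "twist": 0},
    {"grip": 0.3, "delta_pos": [0, 0, 0.035], "twist": 0}
  ]
}}

```text
clock: 17.8
position: [0.614, 0.0963, 0.2424]
ee_rot: [0.707, 0.025, 0.707, -0.025]
contact_force: [0.7, -0.9, 0.6]
width: 0.026
```

Emit:
{"op": "step_arm", "data": {
  "increments": [
    {"grip": 0.5, "delta_pos": [-0.004, -0.03, 0], "twist": -4},
    {"grip": 0.5, "delta_pos": [-0.004, -0.038, 0], "twist": -4},
    {"grip": 0.5, "delta_pos": [-0.004, -0.038, 0], "twist": -4},
    {"grip": 0.5, "delta_pos": [-0.004, -0.038, 0], "twist": -4},
    {"grip": 0.5, "delta_pos": [-0.004, -0.038, 0], "twist": -4},
    {"grip": 0.5, "delta_pos": [-0.004, -0.038, 0], "twist": -3.5},
    {"grip": 0.5, "delta_pos": [-0.004, -0.038, 0], "twist": 0},
    {"grip": 0.5, "delta_pos": [-0.004, -0.038, 0], "twist": 0},
    {"grip": 0.5, "delta_pos": [-0.004, -0.038, 0], "twist": 0},
    {"grip": 0.5, "delta_pos": [-0.004, -0.038, 0], "twist": 0}
  ]
}}

```text
clock: 18.63
position: [0.5737, -0.2776, 0.2408]
ee_rot: [0.687, 0.168, 0.687, -0.168]
contact_force: [0.4, 0.4, -0.3]
width: 0.0429
```

Emit:
{"op": "step_arm", "data": {
  "increments": [
    {"grip": 0.5, "delta_pos": [-0.004, -0.038, 0], "twist": 0},
    {"grip": 0.5, "delta_pos": [-0.004, -0.038, 0], "twist": 0},
    {"grip": 0.5, "delta_pos": [-0.002, -0.005, 0], "twist": 0},
    {"grip": 0.5, "delta_pos": [0, 0, 0], "twist": 0},
    {"grip": 0.5, "delta_pos": [0, 0, 0], "twist": 0}
  ]
}}

```text
clock: 19.05
position: [0.5639, -0.3564, 0.2403]
ee_rot: [0.687, 0.169, 0.687, -0.168]
contact_force: [0.5, 0.5, 0.5]
width: 0.0427
```

```bash
python3 - <<'E'
from h import *
import pickle
c=cam('wrist'); pickle.dump(c,open('w6.pkl','wb'))
t=cam('top'); pickle.dump(t,open('top3.pkl','wb'))
o=np.zeros((480,800,3),np.uint8); o[:,:640]=c['img']; o[:160,640:]=cv2.resize(t['img'][170:250,270:350],(160,160)); o[160:320,640:]=cv2.resize(t['img'][200:240,425:465],(160,160))
cv2.imwrite('pics/w6.png',o)
s=manip.get_state(); print(s['clock'],s['position'],jaw()[0],s['width'])
E
```

```text
19.15 [ 0.56434988 -0.35511309  0.24071259] 62.583772905155904 0.04250683657794734
```

View pics/w6.png

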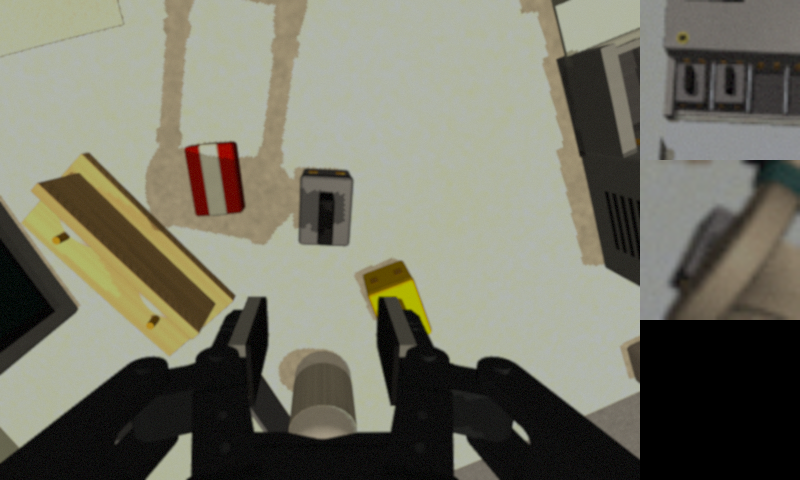

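```bash
python3 - <<'E'
from h import *
import pickle
c=pickle.load(open('w6.pkl','rb'))
P=onz(c,[(301,178),(352,179),(350,245),(299,244)],.055)[:,:2];e=np.diff(P,axis=0);print(P.mean(0),np.degrees(np.arctan2(e[:,1],e[:,0])))
E
```

```text
[ 0.56626766 -0.35482526] [  61.21777747  -28.16261719 -118.85513649]
```

Emit:
{"op": "step_arm", "data": {
  "increments": [
    {"grip": 0.5, "delta_pos": [0.001, 0, -0.03], "twist": -1},
    {"grip": 0.5, "delta_pos": [0, 0, -0.035], "twist": 0},
    {"grip": 0.5, "delta_pos": [0, 0, -0.035], "twist": 0},
    {"grip": 0.5, "delta_pos": [0, 0, -0.035], "twist": 0},
    {"grip": 0.5, "delta_pos": [0, 0, -0.025], "twist": 0},
    {"grip": 0.5, "delta_pos": [0, 0, -0.015], "twist": 0},
    {"grip": 0.5, "delta_pos": [0, 0, 0], "twist": 0},
    {"grip": 0.05, "delta_pos": [0, 0, 0], "twist": 0},
    {"grip": 0.05, "delta_pos": [0, 0, 0], "twist": 0},
    {"grip": 0.05, "delta_pos": [0, 0, 0], "twist": 0}
  ],
  "force": 40
}}

```text
clock: 19.98
position: [0.5664, -0.3567, 0.0677]
ee_rot: [0.687, 0.173, 0.684, -0.174]
contact_force: [0.2, 0.6, -1.9]
width: 0.011
```

Emit:
{"op": "step_arm", "data": {
  "increments": [
    {"grip": 0.05, "delta_pos": [0, 0, 0], "twist": 0},
    {"grip": 0.05, "delta_pos": [0, 0, 0], "twist": 0}
  ]
}}

```text
clock: 20.15
position: [0.5664, -0.3568, 0.0676]
ee_rot: [0.687, 0.174, 0.684, -0.174]
contact_force: [1.7, 1.2, 4.9]
width: 0.0113
```

Emit:
{"op": "step_arm", "data": {
  "increments": [
    {"grip": 0.05, "delta_pos": [0, 0, 0.025], "twist": 0},
    {"grip": 0.05, "delta_pos": [0, 0, 0.035], "twist": 0},
    {"grip": 0.05, "delta_pos": [0, 0, 0.035], "twist": 0},
    {"grip": 0.05, "delta_pos": [0, 0, 0.035], "twist": 0},
    {"grip": 0.05, "delta_pos": [0, 0, 0.035], "twist": 0},
    {"grip": 0.05, "delta_pos": [0.004, 0.03, 0.005], "twist": 4},
    {"grip": 0.05, "delta_pos": [0.004, 0.03, 0], "twist": 4},
    {"grip": 0.05, "delta_pos": [0.004, 0.03, 0], "twist": 4},
    {"grip": 0.05, "delta_pos": [0.004, 0.03, 0], "twist": 4},
    {"grip": 0.05, "delta_pos": [0.004, 0.03, 0], "twist": 4}
  ]
}}

```text
clock: 20.98
position: [0.5842, -0.2055, 0.2351]
ee_rot: [0.705, 0.051, 0.706, -0.051]
contact_force: [0.9, 0.0, -4.7]
width: 0.0114
```

Emit:
{"op": "step_arm", "data": {
  "increments": [
    {"grip": 0.05, "delta_pos": [0.004, 0.03, 0], "twist": 4.3},
    {"grip": 0.05, "delta_pos": [0.004, 0.03, 0], "twist": 0},
    {"grip": 0.05, "delta_pos": [0.004, 0.03, 0], "twist": 0},
    {"grip": 0.05, "delta_pos": [0.003, 0.03, 0], "twist": 0},
    {"grip": 0.05, "delta_pos": [0, 0.0115, 0], "twist": 0},
    {"grip": 0.05, "delta_pos": [0, 0, 0], "twist": 0},
    {"grip": 0.05, "delta_pos": [0, 0, 0], "twist": 0}
  ]
}}

```text
clock: 21.57
position: [0.5995, -0.0751, 0.2352]
ee_rot: [0.706, 0.025, 0.707, -0.026]
contact_force: [0.7, -0.3, -4.5]
width: 0.0111
```

```bash
python3 - <<'E'
from h import *
s=manip.get_state(); print(s['clock'],s['position'],jaw()[0],s['width'])
E
```

```text
21.5667 [ 0.59955    -0.07511715  0.23523788] 85.90087725128046 0.011079052282907951
```

Seated target TCP z ≈ 0.0826.

Emit:
{"op": "step_arm", "data": {
  "increments": [
    {"grip": 0.05, "delta_pos": [0.002, 0, -0.02], "twist": 0},
    {"grip": 0.05, "delta_pos": [0, 0, -0.025], "twist": 0},
    {"grip": 0.05, "delta_pos": [0, 0, -0.025], "twist": 0},
    {"grip": 0.05, "delta_pos": [0, 0, -0.025], "twist": 0},
    {"grip": 0.05, "delta_pos": [0, 0, -0.02], "twist": 0},
    {"grip": 0.05, "delta_pos": [0, 0, -0.02], "twist": 0},
    {"grip": 0.05, "delta_pos": [0, 0, -0.01], "twist": 0},
    {"grip": 0.05, "delta_pos": [0, 0, 0], "twist": 0},
    {"grip": 0.05, "delta_pos": [0, 0, 0], "twist": 0}
  ]
}}

```text
clock: 22.32
position: [0.6021, -0.0762, 0.0905]
ee_rot: [0.706, 0.026, 0.707, -0.026]
contact_force: [-0.9, -0.2, -4.3]
width: 0.0116
```

Emit:
{"op": "step_arm", "data": {
  "increments": [
    {"grip": 0.05, "delta_pos": [0, 0, -0.003], "twist": 0},
    {"grip": 0.05, "delta_pos": [0, 0, -0.002], "twist": 0},
    {"grip": 0.05, "delta_pos": [0, 0, -0.002], "twist": 0},
    {"grip": 0.05, "delta_pos": [0, 0, 0], "twist": 0}
  ]
}}

```text
clock: 22.65
position: [0.6022, -0.0752, 0.084]
ee_rot: [0.707, 0.026, 0.706, -0.026]
contact_force: [0.4, 0.4, -5.3]
width: 0.0106
```

Emit:
{"op": "step_arm", "data": {
  "increments": [
    {"grip": 0.05, "delta_pos": [0, 0, -0.002], "twist": 0},
    {"grip": 0.05, "delta_pos": [0, 0, 0], "twist": 0},
    {"grip": 0.3, "delta_pos": [0, 0, 0], "twist": 0},
    {"grip": 0.3, "delta_pos": [0, 0, 0], "twist": 0},
    {"grip": 0.3, "delta_pos": [0, 0, 0], "twist": 0},
    {"grip": 0.3, "delta_pos": [0, 0, 0.02], "twist": 0},
    {"grip": 0.3, "delta_pos": [0, 0, 0.035], "twist": 0},
    {"grip": 0.3, "delta_pos": [0, 0, 0.035], "twist": 0},
    {"grip": 0.3, "delta_pos": [0, 0, 0.035], "twist": 0},
    {"grip": 0.3, "delta_pos": [0, 0, 0.04], "twist": 0}
  ]
}}

```text
clock: 23.48
position: [0.6015, -0.075, 0.2476]
ee_rot: [0.706, 0.026, 0.707, -0.026]
contact_force: [0.3, -1.2, -0.6]
width: 0.0253
```

Emit:
{"op": "step_arm", "data": {
  "increments": [
    {"grip": 0.25, "delta_pos": [-0.018, 0.01, 0.02], "twist": -7},
    {"grip": 0.25, "delta_pos": [-0.018, 0.01, 0.02], "twist": -7},
    {"grip": 0.25, "delta_pos": [-0.018, 0.01, 0], "twist": -7},
    {"grip": 0.25, "delta_pos": [-0.018, 0.01, 0], "twist": -7},
    {"grip": 0.25, "delta_pos": [-0.018, 0.01, 0], "twist": -7},
    {"grip": 0.25, "delta_pos": [-0.018, 0.01, 0], "twist": -7},
    {"grip": 0.25, "delta_pos": [-0.018, 0.01, 0], "twist": -7},
    {"grip": 0.25, "delta_pos": [-0.018, 0.01, 0], "twist": -7},
    {"grip": 0.25, "delta_pos": [-0.018, 0.01, 0], "twist": -7},
    {"grip": 0.25, "delta_pos": [-0.015, 0.01, 0], "twist": -7}
  ]
}}

```text
clock: 24.32
position: [0.4238, 0.0253, 0.2869]
ee_rot: [0.563, 0.428, 0.563, -0.428]
contact_force: [-0.7, 1.0, -0.7]
width: 0.0213
```

Emit:
{"op": "step_arm", "data": {
  "increments": [
    {"grip": 0.25, "delta_pos": [0, 0, 0], "twist": -7},
    {"grip": 0.25, "delta_pos": [0, 0, 0], "twist": -7},
    {"grip": 0.25, "delta_pos": [0, 0, 0], "twist": -6},
    {"grip": 0.25, "delta_pos": [0, 0, 0], "twist": 0},
    {"grip": 0.25, "delta_pos": [0, 0, 0], "twist": 0}
  ]
}}

```text
clock: 24.73
position: [0.4252, 0.0249, 0.2868]
ee_rot: [0.482, 0.517, 0.482, -0.517]
contact_force: [-0.2, -0.3, 0.6]
width: 0.0214
```

```bash
python3 - <<'E'
from h import *
import pickle
c=cam('wrist'); pickle.dump(c,open('w7.pkl','wb'))
t=cam('top'); pickle.dump(t,open('top4.pkl','wb'))
sc=cam('scene')['img'][230:350,305:465]
o=np.zeros((600,800,3),np.uint8); o[:420,:560]=cv2.resize(c['img'],(560,420)); o[:240,560:]=cv2.resize(t['img'][170:250,280:360],(240,240)); o[240:,320:]=cv2.resize(sc,(480,360))
cv2.imwrite('pics/w7.png',o); pickle.dump(sc,open('sc.pkl','wb'))
s=manip.get_state(); print(s['clock'],s['position'],jaw()[0],s['width'])
E
```

```text
24.8833 [0.42516948 0.02480072 0.28663931] -4.097034362687084 0.021262553013671612
```

View pics/w7.png

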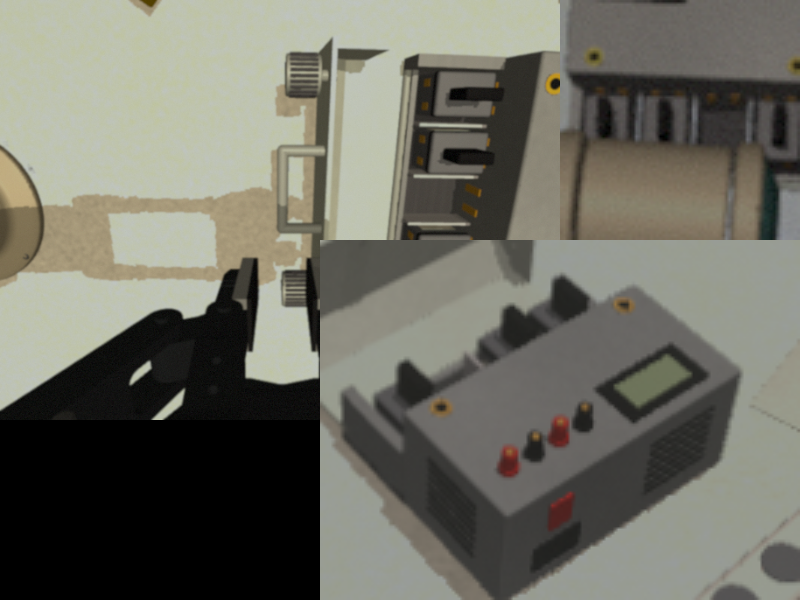

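All three packs are seated upright (bays d, c, a); the front is still down. Next is regrasping the handle and closing.

Emit:
{"op": "step_arm", "data": {
  "increments": [
    {"grip": 0.25, "delta_pos": [0, 0.001, -0.035], "twist": 0},
    {"grip": 0.25, "delta_pos": [0, 0, -0.035], "twist": 0},
    {"grip": 0.25, "delta_pos": [0, 0, -0.035], "twist": 0},
    {"grip": 0.25, "delta_pos": [0, 0, -0.03], "twist": 0},
    {"grip": 0.25, "delta_pos": [0, 0, -0.025], "twist": 0},
    {"grip": 0.25, "delta_pos": [0, 0, -0.015], "twist": 0},
    {"grip": 0.25, "delta_pos": [0, 0, 0], "twist": 0},
    {"grip": 0.08, "delta_pos": [0, 0, 0], "twist": 0},
    {"grip": 0.08, "delta_pos": [0, 0, 0], "twist": 0},
    {"grip": 0.08, "delta_pos": [0, 0, 0], "twist": 0}
  ],
  "force": 20
}}

```text
clock: 25.72
position: [0.4259, 0.0257, 0.1119]
ee_rot: [0.482, 0.518, 0.481, -0.517]
contact_force: [2.2, -0.2, -11.1]
width: 0.0085
```

Emit:
{"op": "step_arm", "data": {
  "increments": [
    {"grip": 0.08, "delta_pos": [0.0083, -0.0006, 0.0099], "twist": 0},
    {"grip": 0.08, "delta_pos": [0.009, -0.0006, 0.0093], "twist": 0},
    {"grip": 0.08, "delta_pos": [0.0097, -0.0007, 0.0085], "twist": 0},
    {"grip": 0.08, "delta_pos": [0.0103, -0.0007, 0.0078], "twist": 0},
    {"grip": 0.08, "delta_pos": [0.0109, -0.0008, 0.007], "twist": 0},
    {"grip": 0.08, "delta_pos": [0.0114, -0.0008, 0.0061], "twist": 0},
    {"grip": 0.08, "delta_pos": [0.0118, -0.0008, 0.0052], "twist": 0},
    {"grip": 0.08, "delta_pos": [0.0122, -0.0009, 0.0043], "twist": 0},
    {"grip": 0.08, "delta_pos": [0.0125, -0.0009, 0.0034], "twist": 0},
    {"grip": 0.08, "delta_pos": [0.0127, -0.0009, 0.0024], "twist": 0}
  ]
}}

```text
clock: 26.55
position: [0.5303, 0.0175, 0.1782]
ee_rot: [-0.481, -0.516, -0.483, 0.52]
contact_force: [-9.7, -2.2, 9.6]
width: 0.0089
```

Emit:
{"op": "step_arm", "data": {
  "increments": [
    {"grip": 0.08, "delta_pos": [0.0128, -0.0009, 0.0014], "twist": 0},
    {"grip": 0.08, "delta_pos": [0.0129, -0.0009, 0.0004], "twist": 0},
    {"grip": 0.08, "delta_pos": [0.0129, -0.0009, -0.0006], "twist": 0},
    {"grip": 0.08, "delta_pos": [0.0128, -0.0009, -0.0016], "twist": 0},
    {"grip": 0.08, "delta_pos": [0.0127, -0.0009, -0.0025], "twist": 0},
    {"grip": 0.08, "delta_pos": [0.0124, -0.0009, -0.0035], "twist": 0},
    {"grip": 0.08, "delta_pos": [0.0121, -0.0009, -0.0044], "twist": 0},
    {"grip": 0.08, "delta_pos": [0.0118, -0.0008, -0.0054], "twist": 0},
    {"grip": 0.08, "delta_pos": [0.0113, -0.0008, -0.0062], "twist": 0}
  ]
}}

```text
clock: 27.3
position: [0.6454, 0.0084, 0.1555]
ee_rot: [-0.482, -0.517, -0.481, 0.519]
contact_force: [-2.5, -3.7, 3.5]
width: 0.0088
```

Emit:
{"op": "step_arm", "data": {
  "increments": [
    {"grip": 0.08, "delta_pos": [0.0108, -0.0008, -0.0071], "twist": 0},
    {"grip": 0.08, "delta_pos": [0.003, 0, -0.002], "twist": 0},
    {"grip": 0.08, "delta_pos": [0, 0, -0.002], "twist": 0},
    {"grip": 0.08, "delta_pos": [0, 0, 0], "twist": 0}
  ]
}}

```text
clock: 27.63
position: [0.659, 0.0074, 0.1464]
ee_rot: [-0.483, -0.517, -0.48, 0.518]
contact_force: [-5.8, -4.8, 13.4]
width: 0.0089
```

Emit:
{"op": "step_arm", "data": {
  "increments": [
    {"grip": 0.08, "delta_pos": [0.001, 0, -0.003], "twist": 0},
    {"grip": 0.08, "delta_pos": [0, 0, 0], "twist": 0},
    {"grip": 0.08, "delta_pos": [0, 0, 0], "twist": 0}
  ]
}}

```text
clock: 27.88
position: [0.6591, 0.0074, 0.146]
ee_rot: [-0.483, -0.517, -0.48, 0.518]
contact_force: [-11.4, -5.3, 23.8]
width: 0.0093
```

Emit:
{"op": "step_arm", "data": {
  "increments": [
    {"grip": 0.3, "delta_pos": [-0.003, 0, 0.004], "twist": 0},
    {"grip": 0.3, "delta_pos": [0, 0, 0], "twist": 0},
    {"grip": 0.3, "delta_pos": [0, 0, 0.02], "twist": 0},
    {"grip": 0.3, "delta_pos": [0, 0, 0.03], "twist": 0},
    {"grip": 0.6, "delta_pos": [0, 0, 0.03], "twist": 0},
    {"grip": 0.6, "delta_pos": [0.002, 0.02, 0], "twist": 7.1},
    {"grip": 0.6, "delta_pos": [0.002, 0.02, 0], "twist": 7.1},
    {"grip": 0.6, "delta_pos": [0.002, 0.02, 0], "twist": 7.1},
    {"grip": 0.6, "delta_pos": [0.002, 0.02, 0], "twist": 7.1},
    {"grip": 0.6, "delta_pos": [0.002, 0.0165, 0], "twist": 7.1}
  ]
}}

```text
clock: 28.72
position: [0.6678, 0.1079, 0.2232]
ee_rot: [0.618, 0.345, 0.618, -0.344]
contact_force: [0.6, 0.5, 0.2]
width: 0.0511
```

Emit:
{"op": "step_arm", "data": {
  "increments": [
    {"grip": 0.6, "delta_pos": [0, 0, 0], "twist": 7.1},
    {"grip": 0.6, "delta_pos": [0, 0, 0], "twist": 7.1},
    {"grip": 0.6, "delta_pos": [0, 0, 0], "twist": 7.1},
    {"grip": 0.6, "delta_pos": [0, 0, 0], "twist": 7.1},
    {"grip": 0.6, "delta_pos": [0, 0, 0], "twist": 7.1},
    {"grip": 0.6, "delta_pos": [0, 0, 0], "twist": 7.1},
    {"grip": 0.6, "delta_pos": [0, 0, 0], "twist": 7.1},
    {"grip": 0.6, "delta_pos": [0, 0, 0], "twist": 7.1},
    {"grip": 0.6, "delta_pos": [0, 0, 0], "twist": 7.1},
    {"grip": 0.6, "delta_pos": [0, 0, 0], "twist": 7.1}
  ]
}}

```text
clock: 29.55
position: [0.6678, 0.1065, 0.223]
ee_rot: [0.703, -0.078, 0.703, 0.078]
contact_force: [-0.5, 0.0, -0.2]
width: 0.0514
```

Emit:
{"op": "step_arm", "data": {
  "increments": [
    {"grip": 0.6, "delta_pos": [0, 0, 0], "twist": 7.1},
    {"grip": 0.6, "delta_pos": [0, 0, 0], "twist": 7.1},
    {"grip": 0.6, "delta_pos": [0, 0, 0], "twist": 7.1},
    {"grip": 0.6, "delta_pos": [0, 0, 0], "twist": 7.1},
    {"grip": 0.6, "delta_pos": [0, 0, 0], "twist": 0},
    {"grip": 0.6, "delta_pos": [0, 0, 0], "twist": 0}
  ]
}}

```text
clock: 30.05
position: [0.6676, 0.1063, 0.223]
ee_rot: [0.663, -0.245, 0.663, 0.245]
contact_force: [-0.3, 0.5, 0.8]
width: 0.0512
```

```bash
python3 - <<'E'
from h import *
import pickle
c=cam('wrist'); pickle.dump(c,open('w8.pkl','wb'))
t=cam('top'); pickle.dump(t,open('top5.pkl','wb'))
o=np.zeros((480,800,3),np.uint8); o[:,:640]=c['img']; o[:160,640:]=cv2.resize(t['img'][145:245,275:375],(160,160))
o[160:280,640:]=cv2.resize(cam('scene')['img'][230:350,300:460],(160,120))
cv2.imwrite('pics/w8.png',o)
s=manip.get_state(); print(s['clock'],s['position'],jaw()[0],s['width'],s['qpos'][5])
E
```

```text
30.2 [0.66749049 0.10610273 0.22299588] 130.6159366874002 0.05108193418387574 -2.2250802994057373
```

View pics/w8.png

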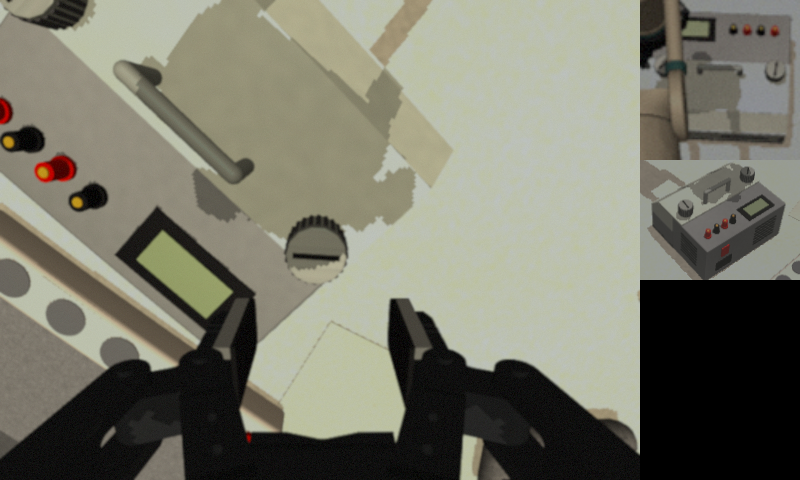

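```bash
python3 - <<'E'
from h import *
import pickle
c=pickle.load(open('w8.pkl','rb'))
print(onz(c,[(317,253),(286,253),(348,253)],.160),onz(c,[(124,72),(236,174)],.163))
E
```

```text
[[0.66555885 0.10110555 0.16      ]
 [0.67647093 0.08831455 0.16      ]
 [0.65465642 0.1138936  0.16      ]] [[ 0.65487712 -0.02910635  0.163     ]
 [ 0.65909048  0.0420763   0.163     ]]
```

Emit:
{"op": "step_arm", "data": {
  "increments": [
    {"grip": 0.6, "delta_pos": [-0.001, -0.0035, -0.02], "twist": 0},
    {"grip": 0.6, "delta_pos": [0, 0, -0.025], "twist": 0},
    {"grip": 0.6, "delta_pos": [0, 0, -0.025], "twist": 0},
    {"grip": 0.6, "delta_pos": [0, 0, -0.017], "twist": 0},
    {"grip": 0.6, "delta_pos": [0, 0, 0], "twist": 0},
    {"grip": 0.6, "delta_pos": [0, 0, 0], "twist": 0},
    {"grip": 0.3, "delta_pos": [0, 0, 0], "twist": 0},
    {"grip": 0.3, "delta_pos": [0, 0, 0], "twist": 0},
    {"grip": 0.3, "delta_pos": [0, 0, 0], "twist": 0},
    {"grip": 0.3, "delta_pos": [0, 0, 0], "twist": 0}
  ],
  "force": 40
}}

```text
clock: 31.03
position: [0.6679, 0.1023, 0.138]
ee_rot: [0.664, -0.247, 0.662, 0.245]
contact_force: [0.9, -0.8, 4.5]
width: 0.0328
```

Emit:
{"op": "step_arm", "data": {
  "increments": [
    {"grip": 0.3, "delta_pos": [0, 0, -0.0002], "twist": -6},
    {"grip": 0.3, "delta_pos": [0, 0, -0.0002], "twist": -7},
    {"grip": 0.3, "delta_pos": [0, 0, -0.0002], "twist": -7},
    {"grip": 0.3, "delta_pos": [0, 0, -0.0002], "twist": -7},
    {"grip": 0.3, "delta_pos": [0, 0, -0.0002], "twist": -7},
    {"grip": 0.3, "delta_pos": [0, 0, -0.0002], "twist": -7},
    {"grip": 0.3, "delta_pos": [0, 0, -0.0002], "twist": -7},
    {"grip": 0.3, "delta_pos": [0, 0, -0.0002], "twist": -7},
    {"grip": 0.3, "delta_pos": [0, 0, -0.0002], "twist": -7},
    {"grip": 0.3, "delta_pos": [0, 0, -0.0003], "twist": -7}
  ]
}}

```text
clock: 31.87
position: [0.6679, 0.103, 0.1358]
ee_rot: [0.687, 0.176, 0.684, -0.174]
contact_force: [2.0, 1.0, 3.9]
width: 0.0326
```

```bash
python3 - <<'E'
from h import *
s=manip.get_state(); print(s['clock'],s['position'],jaw()[0],s['width'],s['moment'],s['contact_force'])
E
```

```text
31.8667 [0.66785362 0.1030146  0.13581807] 61.38185350938085 0.0326416303361014 [ 0.07554641 -0.17210894  0.10542741] [1.95578451 0.98981746 3.89561242]
```

Emit:
{"op": "step_arm", "data": {
  "increments": [
    {"grip": 0.3, "delta_pos": [0, 0, -0.0002], "twist": -7},
    {"grip": 0.3, "delta_pos": [0, 0, -0.0002], "twist": -7},
    {"grip": 0.3, "delta_pos": [0, 0, -0.0002], "twist": -7},
    {"grip": 0.3, "delta_pos": [0, 0, -0.0002], "twist": -7},
    {"grip": 0.3, "delta_pos": [0, 0, -0.0002], "twist": -7},
    {"grip": 0.3, "delta_pos": [0, 0, -0.0002], "twist": -7},
    {"grip": 0.3, "delta_pos": [0, 0, -0.0002], "twist": -7},
    {"grip": 0.3, "delta_pos": [0, 0, -0.0002], "twist": -7},
    {"grip": 0.3, "delta_pos": [0, 0, -0.0002], "twist": -7},
    {"grip": 0.3, "delta_pos": [0, 0, -0.0003], "twist": -7}
  ]
}}

```text
clock: 32.7
position: [0.6686, 0.1034, 0.1337]
ee_rot: [0.462, 0.538, 0.46, -0.534]
contact_force: [2.8, 1.1, 2.2]
width: 0.0326
```

Emit:
{"op": "step_arm", "data": {
  "increments": [
    {"grip": 0.3, "delta_pos": [0, 0, -0.0002], "twist": -7},
    {"grip": 0.3, "delta_pos": [0, 0, -0.0002], "twist": -7},
    {"grip": 0.3, "delta_pos": [0, 0, -0.0002], "twist": -7},
    {"grip": 0.3, "delta_pos": [0, 0, -0.0002], "twist": -7},
    {"grip": 0.3, "delta_pos": [0, 0, -0.0002], "twist": -7},
    {"grip": 0.3, "delta_pos": [0, 0, -0.0002], "twist": -7},
    {"grip": 0.3, "delta_pos": [0, 0, -0.0002], "twist": -7},
    {"grip": 0.3, "delta_pos": [0, 0, -0.0002], "twist": -7},
    {"grip": 0.3, "delta_pos": [0, 0, -0.0002], "twist": -7},
    {"grip": 0.3, "delta_pos": [0, 0, -0.0003], "twist": -7}
  ]
}}

```text
clock: 33.53
position: [0.6683, 0.1026, 0.1315]
ee_rot: [0.071, 0.705, 0.07, -0.702]
contact_force: [-7.0, -1.0, 7.8]
width: 0.0322
```

```bash
python3 - <<'E'
from h import *
s=manip.get_state(); print(s['clock'],s['position'],jaw()[0],s['width'],s['moment'],s['contact_force'])
E
```

```text
33.5333 [0.66826631 0.10261812 0.13147035] -78.5403612384296 0.032168384092698746 [-0.2673516   1.40314688 -0.15906096] [-7.04518325 -0.99521147  7.76169032]
```

Emit:
{"op": "step_arm", "data": {
  "increments": [
    {"grip": 0.3, "delta_pos": [0, 0, -0.0002], "twist": -7},
    {"grip": 0.3, "delta_pos": [0, 0, -0.0002], "twist": -7},
    {"grip": 0.3, "delta_pos": [0, 0, -0.0002], "twist": -7},
    {"grip": 0.3, "delta_pos": [0, 0, -0.0002], "twist": -7},
    {"grip": 0.3, "delta_pos": [0, 0, -0.0002], "twist": -7},
    {"grip": 0.3, "delta_pos": [0, 0, -0.0002], "twist": -7},
    {"grip": 0.3, "delta_pos": [0, 0, 0], "twist": -4},
    {"grip": 0.3, "delta_pos": [0, 0, 0], "twist": -4},
    {"grip": 0.3, "delta_pos": [0, 0, 0], "twist": 0}
  ]
}}

```text
clock: 34.28
position: [0.6681, 0.1028, 0.1304]
ee_rot: [-0.233, 0.67, -0.231, -0.666]
contact_force: [2.1, -0.4, 4.6]
width: 0.0324
```

```bash
python3 - <<'E'
from h import *
s=manip.get_state(); print(s['clock'],s['position'],jaw()[0],s['width'],s['moment'],s['contact_force'],s['qpos'])
E
```

```text
34.2833 [0.66811995 0.10279403 0.1304361 ] -128.33173057762653 0.03236324358958421 [-0.00553066 -0.33658371  0.01479203] [ 2.05330318 -0.42246061  4.60062895] [4.96911226e-02 4.86413500e-01 1.42746042e+00 2.36896689e-04
 1.22277931e+00 2.28942822e+00]
```

Emit:
{"op": "step_arm", "data": {
  "increments": [
    {"grip": 0.3, "delta_pos": [0, 0, 0], "twist": -4},
    {"grip": 0.3, "delta_pos": [0, 0, 0], "twist": -4}
  ]
}}

```text
clock: 34.45
position: [0.6669, 0.1044, 0.1302]
ee_rot: [-0.28, 0.65, -0.277, -0.65]
contact_force: [0.1, 2.5, 5.9]
width: 0.0326
```

```bash
python3 - <<'E'
from h import *
s=manip.get_state(); print(s['clock'],s['position'],jaw()[0],s['width'],s['moment'],s['contact_force'])
import pickle
c=cam('wrist'); pickle.dump(c,open('w9.pkl','wb'))
o=c['img'][200:420,200:440]
cv2.imwrite('pics/w9.png',cv2.resize(o,(720,660))[:600])
E
```

```text
34.45 [0.66685497 0.1044352  0.13022748] -136.35263983081438 0.032604953546400625 [ 0.55519764 -0.02035011  0.20960633] [0.09343785 2.49677793 5.91987873]
```

View pics/w9.png

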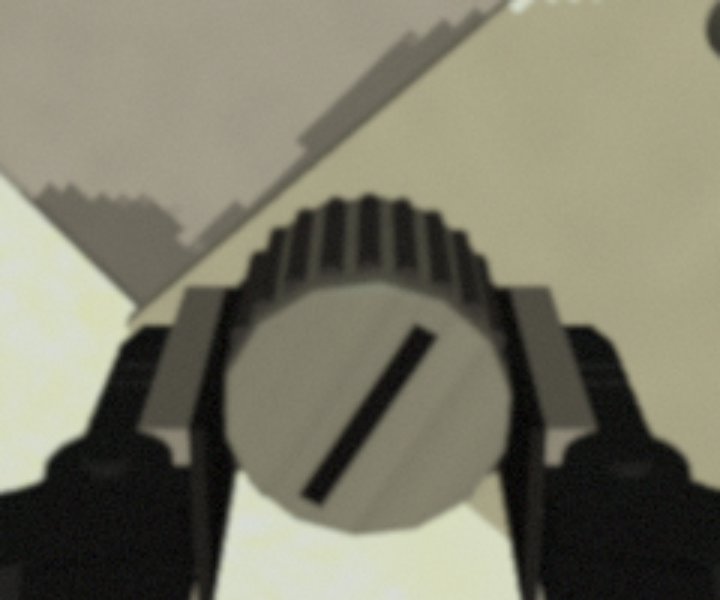

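```bash
python3 - <<'E'
from h import *
import pickle
def ang(f,uv,z):
    P=onz(pickle.load(open(f,'rb')),uv,z); d=P[1]-P[0]; return np.degrees(np.arctan2(d[1],d[0])), np.hypot(*d[:2])
a=ang('w8.pkl',[(293,255.5),(340,259)],.160); b=ang('w9.pkl',[(304,366),(341.7,310.7)],.152); print(a,b,(a[0]-b[0])%180)
c=pickle.load(open('w9.pkl','rb'))
# head top centre across heights
print(onz(c,[(200+368/3,200+408/3)],.152))
E
```

```text
(np.float64(125.9392491708337), np.float64(0.025637661454849595)) (np.float64(-77.24614611840369), np.float64(0.025203927791155205)) 23.18539528923739
[[0.66878944 0.10145888 0.152     ]]
```

```bash
python3 - <<'E'
from h import *
import pickle
c=pickle.load(open('w9.pkl','rb')); 
for z in (.150,.152,.154,.156,.158,.16):
    P=onz(c,[(200+225/3,200+395/3),(200+512/3,200+395/3),(200+375/3,200+283/3),(200+360/3,200+533/3),(304,366),(341.7,310.7)],z); print(z,[round(np.linalg.norm(P[i+1]-P[i]),4) for i in (0,2,4)])
c8=pickle.load(open('w8.pkl','rb'))
for z in (.152,.156,.16):
    P=onz(c8,[(293,255.5),(340,259),(286,253),(348,253)],z); print(z,[round(np.linalg.norm(P[i+1]-P[i]),4) for i in (0,2)])
E
```

```text
0.15 [np.float64(0.0331), np.float64(0.0331), np.float64(0.0256)]
0.152 [np.float64(0.0326), np.float64(0.0325), np.float64(0.0252)]
0.154 [np.float64(0.032), np.float64(0.032), np.float64(0.0248)]
0.156 [np.float64(0.0315), np.float64(0.0314), np.float64(0.0244)]
0.158 [np.float64(0.0309), np.float64(0.0309), np.float64(0.0239)]
0.16 [np.float64(0.0304), np.float64(0.0304), np.float64(0.0235)]
0.152 [np.float64(0.0266), np.float64(0.0349)]
0.156 [np.float64(0.0261), np.float64(0.0343)]
0.16 [np.float64(0.0256), np.float64(0.0336)]
```

Emit:
{"op": "step_arm", "data": {
  "increments": [
    {"grip": 0.6, "delta_pos": [0, 0, 0], "twist": 0},
    {"grip": 0.6, "delta_pos": [0, 0, 0], "twist": 0},
    {"grip": 0.6, "delta_pos": [0.0005, -0.001, 0], "twist": 7},
    {"grip": 0.6, "delta_pos": [0, 0, 0], "twist": 7},
    {"grip": 0.6, "delta_pos": [0, 0, 0], "twist": 7},
    {"grip": 0.6, "delta_pos": [0, 0, 0], "twist": 7},
    {"grip": 0.6, "delta_pos": [0, 0, 0], "twist": 7},
    {"grip": 0.6, "delta_pos": [0, 0, 0], "twist": 7},
    {"grip": 0.6, "delta_pos": [0, 0, 0], "twist": 7},
    {"grip": 0.6, "delta_pos": [0, 0, 0], "twist": 7}
  ]
}}

```text
clock: 35.33
position: [0.6662, 0.1011, 0.1278]
ee_rot: [-0.062, -0.704, -0.062, 0.705]
contact_force: [0.8, -0.1, -0.0]
width: 0.0514
```

Emit:
{"op": "step_arm", "data": {
  "increments": [
    {"grip": 0.6, "delta_pos": [0, 0, 0], "twist": 7},
    {"grip": 0.6, "delta_pos": [0, 0, 0], "twist": 7},
    {"grip": 0.6, "delta_pos": [0, 0, 0], "twist": 7},
    {"grip": 0.6, "delta_pos": [0, 0, 0], "twist": 7},
    {"grip": 0.3, "delta_pos": [0, 0, 0], "twist": 0},
    {"grip": 0.3, "delta_pos": [0, 0, 0], "twist": 0},
    {"grip": 0.3, "delta_pos": [0, 0, 0], "twist": 0},
    {"grip": 0.3, "delta_pos": [0, 0, 0], "twist": 0}
  ],
  "force": 90
}}

```text
clock: 36.0
position: [0.6665, 0.101, 0.1284]
ee_rot: [-0.228, -0.669, -0.228, 0.67]
contact_force: [-1.3, -0.6, 1.2]
width: 0.0317
```

```bash
cat >> h.py <<'E'
def slot(c,ctr,z):
    """dark slot on the lit head top: PCA of dark pixels within 13 mm of the head's axis"""
    g=cv2.cvtColor(c['img'],cv2.COLOR_BGR2GRAY); u,v=proj(c,[[*ctr,z]])[0]
    yy,xx=np.mgrid[int(v)-45:int(v)+46,int(u)-45:int(u)+46]
    yy,xx=np.clip(yy,0,479),np.clip(xx,0,639)
    P=onz(c,np.c_[xx.ravel(),yy.ravel()],z)[:,:2]; gv=g[yy,xx].ravel().astype(float)
    m=np.hypot(*(P-ctr).T)<.0125; w=gv[m]<.5*np.median(gv[m]); Q=P[m][w]
    e,V=np.linalg.eigh(np.cov(Q.T)); return round(np.degrees(np.arctan2(V[1,1],V[0,1]))%180,1),len(Q),(e**.5*1000).round(2),Q.mean(0).round(4)
def rep():
    s=manip.get_state(); print(round(s['clock'],2),s['position'].round(4),'jaw',round(jaw()[0],1),'w',round(s['width'],4),'M',s['moment'].round(3),'F',s['contact_force'].round(1),'q6',round(s['qpos'][5],2))
E
python3 - <<'E'
from h import *
import pickle
print(slot(pickle.load(open('w8.pkl','rb')),np.array([.6665,.1015]),.16)); print(slot(pickle.load(open('w9.pkl','rb')),np.array([.668,.102]),.152))
rep(); print(slot(cam('wrist'),np.array([.668,.102]),.152))
E
```

```text
(np.float64(126.9), 185, array([0.69, 6.94]), array([0.6676, 0.1019]))
(np.float64(102.7), 504, array([0.78, 7.19]), array([0.6684, 0.1018]))
36.0 [0.6665 0.101  0.1284] jaw -52.4 w 0.0317 M [-0.156  0.145  0.019] F [-1.3 -0.6  1.2] q6 0.96
(np.float64(103.1), 540, array([0.83, 7.12]), array([0.668 , 0.1024]))
```

Emit:
{"op": "step_arm", "data": {
  "increments": [
    {"grip": 0.3, "delta_pos": [0, 0, 0], "twist": -5},
    {"grip": 0.3, "delta_pos": [0, 0, 0], "twist": -5},
    {"grip": 0.3, "delta_pos": [0, 0, 0], "twist": -5},
    {"grip": 0.3, "delta_pos": [0, 0, 0], "twist": 0}
  ]
}}

```text
clock: 36.38
position: [0.6639, 0.1008, 0.1285]
ee_rot: [-0.138, -0.691, -0.138, 0.696]
contact_force: [-5.8, -1.8, 5.0]
width: 0.0315
```

```bash
python3 - <<'E'
from h import *
rep(); print(slot(cam('wrist'),np.array([.668,.102]),.152))
E
```

```text
36.38 [0.6639 0.1008 0.1285] jaw -67.5 w 0.0315 M [-0.318  0.95  -0.098] F [-5.8 -1.8  5. ] q6 1.23
(np.float64(107.6), 540, array([0.83, 7.05]), array([0.6681, 0.1023]))
```

Emit:
{"op": "step_arm", "data": {
  "increments": [
    {"grip": 0.3, "delta_pos": [0.002, 0.001, 0], "twist": -7},
    {"grip": 0.3, "delta_pos": [0, 0, 0], "twist": -7},
    {"grip": 0.3, "delta_pos": [0, 0, 0], "twist": -7},
    {"grip": 0.3, "delta_pos": [0, 0, 0], "twist": -7}
  ]
}}

```text
clock: 36.77
position: [0.6697, 0.1026, 0.129]
ee_rot: [-0.034, 0.707, -0.034, -0.705]
contact_force: [-1.3, -1.8, 0.2]
width: 0.0313
```

```bash
python3 - <<'E'
from h import *
rep(); c=cam('wrist'); print(slot(c,np.array([.668,.102]),.152)); cv2.imwrite('pics/w10.png',c['img'])
E
```

```text
36.77 [0.6697 0.1026 0.129 ] jaw -95.6 w 0.0313 M [-0.259  0.668 -0.138] F [-1.3 -1.8  0.2] q6 1.72
(np.float64(113.1), 509, array([0.82, 7.03]), array([0.6678, 0.102 ]))
```

Emit:
{"op": "step_arm", "data": {
  "increments": [
    {"grip": 0.6, "delta_pos": [0, 0, 0], "twist": 0},
    {"grip": 0.6, "delta_pos": [0, 0, 0], "twist": 0},
    {"grip": 0.6, "delta_pos": [0, 0, 0], "twist": 0}
  ]
}}

```text
clock: 37.07
position: [0.6685, 0.1025, 0.1282]
ee_rot: [0.032, -0.706, 0.032, 0.707]
contact_force: [-0.9, 0.6, -1.2]
width: 0.051
```

```bash
python3 - <<'E'
from h import *
import pickle
rep(); c=cam('wrist'); pickle.dump(c,open('w11.pkl','wb'))
for z in (.148,.152,.156,.16): print(z,slot(c,np.array([.668,.102]),z))
E
```

```text
37.07 [0.6685 0.1025 0.1282] jaw -95.2 w 0.051 M [-0.042  0.029 -0.007] F [-0.9  0.6 -1.2] q6 1.71
0.148 (np.float64(114.6), 492, array([0.87, 6.74]), array([0.6656, 0.1013]))
0.152 (np.float64(114.7), 529, array([0.84, 7.04]), array([0.6677, 0.1019]))
0.156 (np.float64(114.6), 546, array([0.81, 7.06]), array([0.6699, 0.1025]))
0.16 (np.float64(114.5), 509, array([0.77, 6.38]), array([0.6722, 0.1029]))
```

Emit:
{"op": "step_arm", "data": {
  "increments": [
    {"grip": 0.6, "delta_pos": [-0.0005, -0.0005, 0.002], "twist": 7},
    {"grip": 0.6, "delta_pos": [0, 0, 0], "twist": 7},
    {"grip": 0.6, "delta_pos": [0, 0, 0], "twist": 7},
    {"grip": 0.6, "delta_pos": [0, 0, 0], "twist": 7},
    {"grip": 0.6, "delta_pos": [0, 0, 0], "twist": 7},
    {"grip": 0.6, "delta_pos": [0, 0, 0], "twist": 7},
    {"grip": 0.6, "delta_pos": [0, 0, 0], "twist": 7},
    {"grip": 0.6, "delta_pos": [0, 0, 0], "twist": 7},
    {"grip": 0.6, "delta_pos": [0, 0, 0], "twist": 7},
    {"grip": 0.6, "delta_pos": [0, 0, 0], "twist": 7}
  ]
}}

```text
clock: 37.95
position: [0.6681, 0.102, 0.1303]
ee_rot: [-0.38, -0.596, -0.381, 0.596]
contact_force: [-1.1, 1.5, -0.1]
width: 0.0514
```

Emit:
{"op": "step_arm", "data": {
  "increments": [
    {"grip": 0.6, "delta_pos": [0, 0, 0], "twist": 7},
    {"grip": 0.6, "delta_pos": [0, 0, 0], "twist": 7},
    {"grip": 0.6, "delta_pos": [0, 0, 0], "twist": 7},
    {"grip": 0.6, "delta_pos": [0, 0, 0], "twist": 0},
    {"grip": 0.3, "delta_pos": [0, 0, 0], "twist": 0},
    {"grip": 0.3, "delta_pos": [0, 0, 0], "twist": 0},
    {"grip": 0.3, "delta_pos": [0, 0, 0], "twist": 0},
    {"grip": 0.3, "delta_pos": [0, 0, 0], "twist": 0}
  ],
  "force": 60
}}

```text
clock: 38.62
position: [0.6684, 0.102, 0.1306]
ee_rot: [0.481, 0.519, 0.481, -0.519]
contact_force: [0.0, -0.2, 0.9]
width: 0.0322
```

```bash
python3 - <<'E'
from h import *
rep(); print(slot(cam('wrist'),np.array([.668,.102]),.152))
E
```

```text
38.62 [0.6684 0.102  0.1306] jaw -4.3 w 0.0322 M [ 0.012  0.089 -0.077] F [ 0.  -0.2  0.9] q6 0.12
(np.float64(114.8), 493, array([0.78, 7.22]), array([0.6677, 0.1023]))
```

Emit:
{"op": "step_arm", "data": {
  "increments": [
    {"grip": 0.3, "delta_pos": [0, 0, 0], "twist": -7},
    {"grip": 0.3, "delta_pos": [0, 0, 0], "twist": -7}
  ]
}}

```text
clock: 38.83
position: [0.6682, 0.102, 0.1303]
ee_rot: [-0.413, -0.574, -0.413, 0.574]
contact_force: [0.3, 0.3, -1.0]
width: 0.032
```

```bash
python3 - <<'E'
from h import *
rep(); print(slot(cam('wrist'),np.array([.668,.102]),.152))
E
```

```text
38.83 [0.6682 0.102  0.1303] jaw -18.6 w 0.032 M [0.011 0.053 0.833] F [ 0.3  0.3 -1. ] q6 0.37
(np.float64(101.8), 487, array([0.77, 7.19]), array([0.6677, 0.1023]))
```

Emit:
{"op": "step_arm", "data": {
  "increments": [
    {"grip": 0.3, "delta_pos": [0, 0, 0], "twist": -7},
    {"grip": 0.3, "delta_pos": [0, 0, 0], "twist": -5}
  ]
}}

```text
clock: 39.05
position: [0.6693, 0.1041, 0.1305]
ee_rot: [0.35, 0.615, 0.352, -0.612]
contact_force: [1.0, 2.0, -3.8]
width: 0.0322
```

```bash
python3 - <<'E'
from h import *
rep(); print(slot(cam('wrist'),np.array([.668,.102]),.152))
E
```

```text
39.05 [0.6693 0.1041 0.1305] jaw -30.5 w 0.0322 M [ 0.422 -0.174  0.147] F [ 1.   2.  -3.8] q6 0.58
(np.float64(103.7), 499, array([0.81, 7.15]), array([0.6676, 0.1023]))
```

Emit:
{"op": "step_arm", "data": {
  "increments": [
    {"grip": 0.6, "delta_pos": [-0.001, -0.002, 0], "twist": 0},
    {"grip": 0.6, "delta_pos": [0, 0, 0], "twist": 0},
    {"grip": 0.6, "delta_pos": [0, 0, 0.03], "twist": 7},
    {"grip": 0.6, "delta_pos": [0, 0, 0.035], "twist": 7},
    {"grip": 0.6, "delta_pos": [0, 0, 0.028], "twist": 7},
    {"grip": 0.6, "delta_pos": [0, 0, 0], "twist": 7},
    {"grip": 0.6, "delta_pos": [0, 0, 0], "twist": 0}
  ]
}}

```text
clock: 39.68
position: [0.6685, 0.0996, 0.2263]
ee_rot: [0.492, 0.51, 0.489, -0.508]
contact_force: [-0.5, -0.5, -0.4]
width: 0.0511
```

```bash
python3 - <<'E'
from h import *
import pickle
c=cam('wrist'); rep(); pickle.dump(c,open('w12.pkl','wb')); print(slot(c,np.array([.668,.102]),.152))
E
```

```text
39.73 [0.6674 0.0996 0.2243] jaw -2.4 w 0.0513 M [ 0.03   0.045 -0.018] F [ 0.1 -0.   0.1] q6 0.09
(np.float64(103.5), 154, array([0.64, 7.03]), array([0.6677, 0.1012]))
```

Emit:
{"op": "step_arm", "data": {
  "increments": [
    {"grip": 0.6, "delta_pos": [-0.001, -0.02, 0], "twist": 7},
    {"grip": 0.6, "delta_pos": [-0.001, -0.02, 0], "twist": 7},
    {"grip": 0.6, "delta_pos": [-0.001, -0.02, 0], "twist": 7},
    {"grip": 0.6, "delta_pos": [-0.001, -0.02, 0], "twist": 7},
    {"grip": 0.6, "delta_pos": [-0.002, -0.02, 0], "twist": 7},
    {"grip": 0.6, "delta_pos": [-0.002, -0.02, 0], "twist": 7},
    {"grip": 0.6, "delta_pos": [-0.002, -0.02, 0], "twist": 7},
    {"grip": 0.6, "delta_pos": [-0.002, -0.02, 0], "twist": 7},
    {"grip": 0.6, "delta_pos": [-0.002, -0.02, 0], "twist": 7},
    {"grip": 0.6, "delta_pos": [-0.001, -0.015, 0], "twist": 7}
  ]
}}

```text
clock: 40.57
position: [0.6509, -0.0968, 0.2214]
ee_rot: [0.693, 0.136, 0.695, -0.136]
contact_force: [-0.0, -0.4, -0.7]
width: 0.0513
```

Emit:
{"op": "step_arm", "data": {
  "increments": [
    {"grip": 0.6, "delta_pos": [0, 0, 0], "twist": 7},
    {"grip": 0.6, "delta_pos": [0, 0, 0], "twist": 7},
    {"grip": 0.6, "delta_pos": [0, 0, 0], "twist": 7},
    {"grip": 0.6, "delta_pos": [0, 0, 0], "twist": 7},
    {"grip": 0.6, "delta_pos": [0, 0, 0], "twist": 7},
    {"grip": 0.6, "delta_pos": [0, 0, 0], "twist": 7},
    {"grip": 0.6, "delta_pos": [0, 0, 0], "twist": 7},
    {"grip": 0.6, "delta_pos": [0, 0, 0], "twist": 0},
    {"grip": 0.6, "delta_pos": [0, 0, 0], "twist": 0}
  ]
}}

```text
clock: 41.32
position: [0.6516, -0.095, 0.222]
ee_rot: [0.687, -0.161, 0.689, 0.162]
contact_force: [0.1, -0.3, -0.9]
width: 0.0512
```

```bash
python3 - <<'E'
from h import *
import pickle
c=cam('wrist'); rep(); pickle.dump(c,open('w13.pkl','wb')); print(slot(c,np.array([.654,-.0935]),.16))
cv2.imwrite('pics/w13.png',c['img'])
E
```

```text
41.37 [ 0.6518 -0.095   0.2223] jaw 116.5 w 0.0512 M [ 0.013  0.018 -0.022] F [-0.3  0.1 -0.1] q6 -2.28
(np.float64(168.7), 162, array([0.66, 6.59]), array([ 0.6522, -0.0932]))
```

View pics/w13.png

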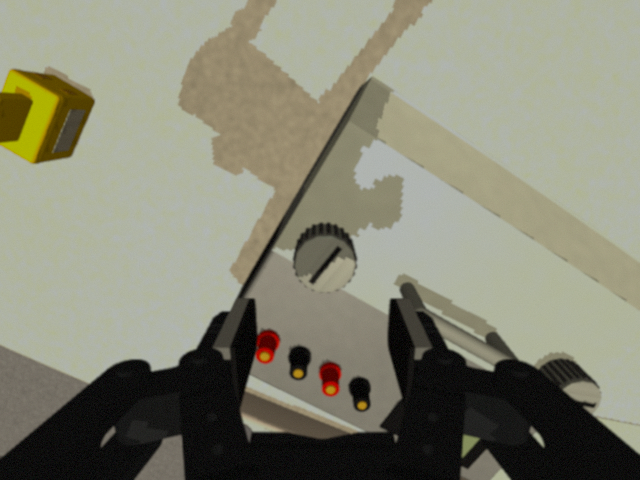

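Emit:
{"op": "step_arm", "data": {
  "increments": [
    {"grip": 0.6, "delta_pos": [0.0005, 0.0015, -0.02], "twist": 0},
    {"grip": 0.6, "delta_pos": [0, 0, -0.025], "twist": 0},
    {"grip": 0.6, "delta_pos": [0, 0, -0.025], "twist": 0},
    {"grip": 0.6, "delta_pos": [0, 0, -0.015], "twist": 0},
    {"grip": 0.6, "delta_pos": [0, 0, 0], "twist": 0},
    {"grip": 0.6, "delta_pos": [0, 0, 0], "twist": 0},
    {"grip": 0.3, "delta_pos": [0, 0, 0], "twist": 0},
    {"grip": 0.3, "delta_pos": [0, 0, 0], "twist": 0},
    {"grip": 0.3, "delta_pos": [0, 0, 0], "twist": 0},
    {"grip": 0.3, "delta_pos": [0, 0, 0], "twist": 0}
  ],
  "force": 60
}}

```text
clock: 42.2
position: [0.6534, -0.0928, 0.1403]
ee_rot: [0.689, -0.163, 0.687, 0.163]
contact_force: [-1.2, 3.4, 4.2]
width: 0.032
```

Emit:
{"op": "step_arm", "data": {
  "increments": [
    {"grip": 0.3, "delta_pos": [0, 0, -0.0002], "twist": -6},
    {"grip": 0.3, "delta_pos": [0, 0, -0.0002], "twist": -7},
    {"grip": 0.3, "delta_pos": [0, 0, -0.0002], "twist": -7},
    {"grip": 0.3, "delta_pos": [0, 0, -0.0002], "twist": -7},
    {"grip": 0.3, "delta_pos": [0, 0, -0.0002], "twist": -7},
    {"grip": 0.3, "delta_pos": [0, 0, -0.0002], "twist": -7},
    {"grip": 0.3, "delta_pos": [0, 0, -0.0002], "twist": -7},
    {"grip": 0.3, "delta_pos": [0, 0, -0.0002], "twist": -7},
    {"grip": 0.3, "delta_pos": [0, 0, -0.0002], "twist": -7},
    {"grip": 0.3, "delta_pos": [0, 0, -0.0003], "twist": -7}
  ]
}}

```text
clock: 43.03
position: [0.6532, -0.0933, 0.1381]
ee_rot: [0.659, 0.257, 0.658, -0.257]
contact_force: [-2.9, 2.7, 6.0]
width: 0.0317
```

```bash
python3 - <<'E'
from h import *
c=cam('wrist'); rep(); print(slot(c,np.array([.653,-.0932]),.158))
E
```

```text
43.08 [ 0.6532 -0.0934  0.1381] jaw 47.1 w 0.0322 M [ 0.371  0.516 -0.113] F [-2.4  2.8  6.2] q6 -1.07
(np.float64(100.1), 484, array([0.79, 7.1 ]), array([ 0.652 , -0.0929]))
```

Emit:
{"op": "step_arm", "data": {
  "increments": [
    {"grip": 0.3, "delta_pos": [0, 0, -0.0002], "twist": -7},
    {"grip": 0.3, "delta_pos": [0, 0, -0.0002], "twist": -7},
    {"grip": 0.3, "delta_pos": [0, 0, -0.0002], "twist": -7},
    {"grip": 0.3, "delta_pos": [0, 0, -0.0002], "twist": -7},
    {"grip": 0.3, "delta_pos": [0, 0, -0.0002], "twist": -7},
    {"grip": 0.3, "delta_pos": [0, 0, -0.0002], "twist": -7},
    {"grip": 0.3, "delta_pos": [0, 0, -0.0002], "twist": -7},
    {"grip": 0.3, "delta_pos": [0, 0, -0.0002], "twist": -7},
    {"grip": 0.3, "delta_pos": [0, 0, -0.0002], "twist": -7},
    {"grip": 0.3, "delta_pos": [0, 0, -0.0003], "twist": -7}
  ]
}}

```text
clock: 43.92
position: [0.6526, -0.0932, 0.1358]
ee_rot: [0.392, 0.588, 0.392, -0.588]
contact_force: [-2.2, 3.0, 5.9]
width: 0.0316
```

Emit:
{"op": "step_arm", "data": {
  "increments": [
    {"grip": 0.3, "delta_pos": [0, 0, -0.0002], "twist": -7},
    {"grip": 0.3, "delta_pos": [0, 0, -0.0002], "twist": -7},
    {"grip": 0.3, "delta_pos": [0, 0, -0.0002], "twist": -7},
    {"grip": 0.3, "delta_pos": [0, 0, -0.0002], "twist": -7},
    {"grip": 0.3, "delta_pos": [0, 0, -0.0002], "twist": -7},
    {"grip": 0.3, "delta_pos": [0, 0, -0.0002], "twist": -7},
    {"grip": 0.3, "delta_pos": [0, 0, -0.0002], "twist": -7},
    {"grip": 0.3, "delta_pos": [0, 0, -0.0002], "twist": -7},
    {"grip": 0.3, "delta_pos": [0, 0, -0.0002], "twist": -7},
    {"grip": 0.3, "delta_pos": [0, 0, -0.0003], "twist": -7}
  ]
}}

```text
clock: 44.75
position: [0.6526, -0.0926, 0.1337]
ee_rot: [-0.017, 0.707, -0.016, -0.707]
contact_force: [-3.1, 3.5, 6.8]
width: 0.032
```

```bash
python3 - <<'E'
from h import *
c=cam('wrist'); rep(); print(slot(c,np.array([.653,-.0932]),.153))
E
```

```text
44.8 [ 0.6526 -0.0926  0.1337] jaw -92.9 w 0.0314 M [ 0.782  0.488 -0.115] F [-2.8  3.6  5.5] q6 1.37
(np.float64(140.0), 481, array([0.79, 7.09]), array([ 0.6531, -0.0932]))
```

Emit:
{"op": "step_arm", "data": {
  "increments": [
    {"grip": 0.3, "delta_pos": [0, 0, -0.0002], "twist": -7},
    {"grip": 0.3, "delta_pos": [0, 0, -0.0002], "twist": -7},
    {"grip": 0.3, "delta_pos": [0, 0, -0.0002], "twist": -7},
    {"grip": 0.3, "delta_pos": [0, 0, -0.0002], "twist": -7},
    {"grip": 0.3, "delta_pos": [0, 0, -0.0002], "twist": -6},
    {"grip": 0.3, "delta_pos": [0, 0, -0.0002], "twist": -3},
    {"grip": 0.3, "delta_pos": [0, 0, 0], "twist": -2},
    {"grip": 0.3, "delta_pos": [0, 0, 0], "twist": 0}
  ]
}}

```text
clock: 45.47
position: [0.6528, -0.0925, 0.1325]
ee_rot: [-0.25, 0.662, -0.249, -0.662]
contact_force: [-2.7, 3.3, 5.5]
width: 0.0318
```

```bash
python3 - <<'E'
from h import *
c=cam('wrist'); rep(); print(slot(c,np.array([.653,-.0932]),.152))
E
```

```text
45.52 [ 0.6528 -0.0924  0.1325] jaw -131.2 w 0.0319 M [0.827 0.329 0.545] F [-2.1  4.3  6. ] q6 2.04
(np.float64(102.5), 488, array([0.79, 7.18]), array([ 0.6527, -0.0935]))
```

Emit:
{"op": "step_arm", "data": {
  "increments": [
    {"grip": 0.6, "delta_pos": [0, 0, 0], "twist": 0},
    {"grip": 0.6, "delta_pos": [0, 0, 0], "twist": 0},
    {"grip": 0.6, "delta_pos": [0, 0, 0], "twist": 0},
    {"grip": 0.6, "delta_pos": [0, 0, 0.03], "twist": 0},
    {"grip": 0.6, "delta_pos": [0, 0, 0.04], "twist": 7},
    {"grip": 0.6, "delta_pos": [0, 0, 0.04], "twist": 7},
    {"grip": 0.6, "delta_pos": [0, 0, 0.04], "twist": 7},
    {"grip": 0.6, "delta_pos": [0, 0.015, 0.03], "twist": 7},
    {"grip": 0.6, "delta_pos": [0, 0.015, 0], "twist": 7},
    {"grip": 0.6, "delta_pos": [0, 0.015, 0], "twist": 7}
  ]
}}

```text
clock: 46.35
position: [0.6543, -0.0491, 0.3142]
ee_rot: [0.007, 0.709, 0.005, -0.705]
contact_force: [-0.1, 0.6, -0.7]
width: 0.0511
```

Emit:
{"op": "step_arm", "data": {
  "increments": [
    {"grip": 0.6, "delta_pos": [0, 0, 0], "twist": 7},
    {"grip": 0.6, "delta_pos": [0, 0, 0], "twist": 7},
    {"grip": 0.6, "delta_pos": [0, 0, 0], "twist": 7},
    {"grip": 0.6, "delta_pos": [0, 0, 0], "twist": 7},
    {"grip": 0.6, "delta_pos": [0, 0, 0], "twist": 7},
    {"grip": 0.6, "delta_pos": [0, 0, 0], "twist": 7},
    {"grip": 0.6, "delta_pos": [0, 0, 0], "twist": 7},
    {"grip": 0.6, "delta_pos": [0, 0, 0], "twist": 7},
    {"grip": 0.6, "delta_pos": [0, 0, 0], "twist": 7},
    {"grip": 0.6, "delta_pos": [0, 0, 0], "twist": 7}
  ]
}}

```text
clock: 47.18
position: [0.6531, -0.0491, 0.3108]
ee_rot: [-0.411, -0.575, -0.41, 0.576]
contact_force: [0.0, -0.3, -0.4]
width: 0.0508
```

Emit:
{"op": "step_arm", "data": {
  "increments": [
    {"grip": 0.6, "delta_pos": [0, 0, 0], "twist": 7},
    {"grip": 0.6, "delta_pos": [0, 0, 0], "twist": 7},
    {"grip": 0.6, "delta_pos": [0, 0, 0], "twist": 0},
    {"grip": 0.6, "delta_pos": [0, 0, 0], "twist": 0}
  ]
}}

```text
clock: 47.52
position: [0.653, -0.049, 0.3108]
ee_rot: [-0.476, -0.523, -0.475, 0.523]
contact_force: [0.5, 0.3, 0.5]
width: 0.0512
```

```bash
python3 - <<'E'
from h import *
c=cam('wrist'); rep(); 
for ctr in ([.668,.102],[.653,-.0932]):
    try: print(slot(c,np.array(ctr),.152))
    except Exception as e: print(e)
t=cam('top')['img'];s=cam('scene')['img']
o=np.zeros((600,800,3),np.uint8); o[:360,:480]=cv2.resize(c['img'],(480,360)); o[:320,480:]=cv2.resize(t[145:245,275:375],(320,320)); o[360:,:320]=cv2.resize(s[230:350,300:460],(320,240)); o[320:,430:]=cv2.resize(t[110:390],(370,162))[:280] if 0 else cv2.resize(t[100:380,60:600],(370,280))
cv2.imwrite('pics/fin.png',o)
E
```

```text
47.57 [ 0.653  -0.0489  0.3108] jaw -5.5 w 0.0514 M [ 0.028  0.015 -0.03 ] F [-0.9 -0.3 -0.1] q6 -0.09
(np.float64(104.2), 248, array([0.71, 3.2 ]), array([0.6686, 0.1005]))
(np.float64(103.7), 70, array([0.59, 6.94]), array([ 0.6521, -0.093 ]))
```

View pics/fin.png

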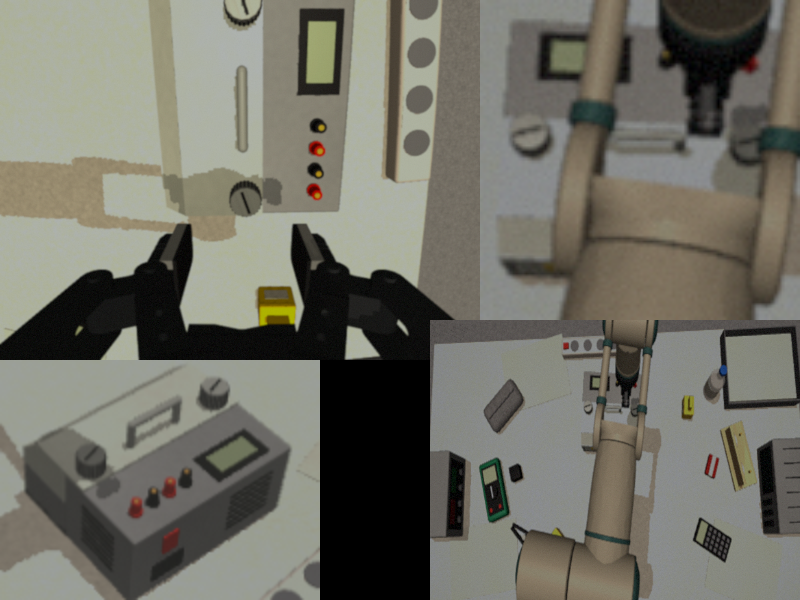

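```bash
python3 -c "
from rig import manip
print(manip.sign_off())"
```

```text
the job is handed in; nothing more can be done
None
```

I finished the job and handed it in. I pulled the front down, stood the three grey packs upright in bays d, c and a, pushed the front shut and turned both screws clockwise to their stops. The yellow look-alikes, meter and board were left alone. The clock was about 47.6 s at my last check, of the 210 s allowed.

Last checks:
- **Packs:** all three were seen seated upright with the front still down. They are not visible now that it is shut.
- **Front:** pushing harder (24 N upward) moved the handle no further, and it ended where it had started.
- **Screws:** both slots now lie at about 104°, the angle I worked out for tight (4.4 rad). Turning against the stop gave 0.83 Nm on the left screw and 0.55 Nm on the right.
- **Robot:** it is clear of everything, with about zero contact force.

One check disagreed along the way. The gripper slipped on the left screw. During an off-centre second grip, the screw backed off about 11°. A centred grip drove it back onto its stop.

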